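# Kit a work carrier with one complete shower head set

### The job

Load the aluminium carrier with one shower set for the next station: stand the shower head from the front board in the round black nest between the two blocks, slip the black rubber washer over its neck onto the shoulder and then the steel trim collar on top of the washer, and lay the brass nipple in the trough of the blue block and the chrome union nut flat in the round recess of the orange block. Everything must sit fully down in its seat and be let go; leave the dropper bottle and the brush where they stand.

Things in the scene. Friction and masses are not known exactly. Their poses are not given: they have to be found in the camera images.
- head: pale (nearly white) chrome shower head standing spray face down, alone on the teal board nearest the robot (not those at the belt's far edge); 0.36 kg. Origin: centre of its underside, z up. Disc 125 mm across, 17 mm thick at the rim, 30 mm in the dome; shoulder 42 mm across up to 58 mm high, bevelled in to the neck; neck 24 mm across, from 62 to 91 mm high, to grip it by
- washer: black rubber washer lying flat on the blue mat, 48 mm outside, 33 mm bore, 8 mm thick, 20 g. Origin: centre of its underside, z up; a little loose on the head's neck, it comes to rest on the head's shoulder with its underside about 60 mm above the head's
- collar: bright steel trim collar (plain ring with a groove round it) lying flat on the blue mat, 51 mm outside, 32 mm bore, 16 mm high, 80 g. Origin: centre of its underside, z up; either end may be up. Slides freely over the head's neck; on the washer its underside is about 68 mm above the head's
- nipple: brass double nipple lying on the blue mat: 40 mm long along its own x, threads 20 mm thick, hexagon in the middle 10 mm long, 26 mm over the corners along its own y, 23 mm high; 60 g. Origin: underside, below the middle; z up
- nut: pale chrome hexagonal union nut lying flat on the blue mat, 29 mm along its own x (across the flats), 32 mm along its own y (across the corners), 12 mm thick, 50 g. Origin: centre of its underside, z up
- carrier: fixed aluminium work carrier on the belt, 156 (x) by 300 mm (y). Origin: on the belt below the centre of plate and nest. Plate top 14 mm above the origin; on it a black nest ring, 138 mm inside, 151 outside, 7 high: the head stands inside it on the plate. The blue and orange blocks stand on the plate 112 mm either side of the centre along y, in either order
- nipple_cradle: blue block fixed on the carrier, 50 mm (x) by 62 mm (y), 12 mm high. Origin: centre of its underside (on the plate). Its open trough is 36 mm wide (x) and 50 mm long (y); trough floor 6 mm above the origin, walls 6 mm high. The nipple lies in it along the block's y
- nut_dish: orange block fixed on the carrier, 50 mm (x) by 62 mm (y), 11 mm high. Origin: centre of its underside (on the plate). Round recess 42 mm across, its floor 6 mm above the origin, 5 mm deep
- bottle: amber dropper bottle, 34 mm across, 102 mm tall, loose, standing on the belt behind the work; to be left alone. Origin: centre of its underside
- brush: purple scrubbing brush, 30 by 86 mm, 55 mm tall, loose, on the board nearest the robot; to be left alone. Origin: centre of its underside
There are look-alikes about, which are no part of the job. What is shaped like the head but brown or pink is not meant.

How it is judged:
At the end, for the whole second after the job is handed in: Head upright on the plate inside the nest ring; washer flat on its shoulder and collar flat on the washer, both within 10 mm of its axis; nipple down in the blue trough (12 mm, 0.3 rad); nut flat in the orange recess (10 mm); all at rest; bottle and brush not shifted over 20 mm (horizontal distance between head and carrier below 0.01 m and z of head in the frame of carrier between 0.011 and 0.0175 m and angle between head's own z axis and vertical below 0.06 rad and horizontal distance between each of washer, collar and head below 0.01 m and z of washer in the frame of head between 0.054 and 0.066 m and angle between each of washer, collar's own z axis and vertical below 0.25 rad and z of collar in the frame of head between 0.062 and 0.0745 m and horizontal distance between nipple and nipple_cradle below 0.012 m and z of nipple in the frame of nipple_cradle between 0.003 and 0.0105 m and angle between the x axis of nipple and the y axis of nipple_cradle, either way round below 0.3 rad and horizontal distance between nut and nut_dish below 0.01 m and z of nut in the frame of nut_dish between 0.003 and 0.0095 m and angle between nut's own z axis and vertical below 0.15 rad and linear speed of each of head, washer, collar, nipple, nut below 0.02 m/s); the robot touches nothing.
It fails at once if the dropper bottle is shifted by more than 20 mm or tipped (distance of bottle from where it was at the start of the episode above 0.02 m or angle between bottle's own z axis and vertical above 0.35 rad).
It fails at once if the brush is shifted by more than 20 mm (distance of brush from where it was at the start of the episode above 0.02 m).
It also fails if it takes over 128 s, if anything falls off the work surface, if the arm or the gripper's body presses on something with over 40 N, if the wrist force passes 120 N, or if a joint passes its speed limit or range.

### The arm

A 6-joint arm with a two-finger parallel gripper is mounted at the origin on a cart in front of the work surface, level with it; the furniture and walls round the work are solid. World frame = base frame: x ahead of the robot, y to its left, z up, the work surface at z = 0. Lengths are in m, angles in rad, forces in N, time in s.
With the tool pointing down it reaches from about 0.225 to 0.875 m from the base axis. Payload 3.4 kg.
Tool frame: the origin (TCP) lies on the mounting face of the last link; the fingertips stand ctrl.tcp_to_tips ahead of it and the grasp point (between the pads) lies 155 mm ahead of it (ctrl.tcp_to_tips is the distance from the TCP to the fingertips, in m); z points along the fingers, y is the line along which they close (so a half turn about z gives the same grasp; the last joint's range is limited). The gripper opens to 85 mm and grips with 20 to 120 N. Pads are 22 mm wide; open, the fingers measure 114 mm over their backs; the gripper's body (76 mm by 85 mm) begins 54 mm behind the grasp point. The pads swing forward as they close: fully open they stand 13 mm farther back than shut.
Start: joints at [1.043, 0.276, 1.505, -0, 1.361, -0.121], TCP at [0.228, 0.528, 0.405] pointing down, gripper open.
Joint ranges: [-2.89, 2.89], [-0.75, 2.08], [0.22, 2.7], [-1.18, 4.32], [0.11, 2.71], [-2.7, 2.7]. Speed limits (rad/s): [2.57, 2.57, 3.14, 3.14, 3.14, 3.14].

### API

Orientations are given as a rotation vector (axis times angle).
In Python, from station import ctrl gives the robot as it stands.
- The arm moves only by the shell command python3 -m crank 'ROWS' [FORCE]. ROWS is a JSON object of lists of equal length, an entry for each row: "dr": the turn, a rotation vector about the tool's x, y, z in units of 6 degrees (1.0 is 6 degrees), a list of three; "slide": the shift along the tool's x, y, z in units of 30 mm (1.0 is 30 mm), a list of three; "hand": the closure, from 0 (fully open) to 1 (shut). A call has 1 to 8 rows; each row is the pose to reach, as a shift and turn from the pose commanded when the call began, along the tool's axes at that moment; what a row does not reach only later rows make up. A row lasts 1/12 s, in which the tool goes at most 41.7 mm and 7.16 degrees, less where a joint would pass 70% of its speed; a pose out of reach is approached as far as the arm can. A call with a gripper value outside its range is refused whole. The fingers move at their own pace and stop on an object; FORCE is the grip in N (left out, the last holds). Time passes only in rows, so rows that repeat a pose let the fingers close. It gives the time, the measured TCP pose, the force, the opening and the grip force at its end, in the units of the state.
- ctrl.observe(): the state, without advancing time (a new reading comes with each control period).
- ctrl.grab_frame(name): name is "scene" or "top" or "wrist"; returns a dict with "image" (400x640x3 uint8, blue, green, red), "K" (3x3 intrinsics, pixels), "position" and "orientation" of the camera in the world. Camera axes: x right, y down, z forward; pixel columns grow to the right and rows downward; lengths in m; the calibration is good to about 2 mm. The wrist camera is an equidistant fisheye: a pixel r from the principal point sees the ray r / f radians off the axis. A picture is of the moment at which its call begins. There is no depth.
- ctrl.close_job(): hands the job in; it is judged then, once.
The state is a dict: "clock": time; "joint_positions": joint angles; "joint_velocities": joint speeds; "joint_efforts": joint torques, N m; "position": TCP position; "tcp_rot": TCP orientation; "wrist_force": force on the tool from outside, world axes, zero at the start; "ft_torque": the same for the moment, N m; "finger_gap": opening from 0.0 (shut) to 1.0 (fully open); "finger_force": force on a finger pad.
Only numpy, scipy, OpenCV 4.12 (cv2) and the standard library are available. Lean on these libraries where they do the work, as an engineer would, in place of code of your own. Each camera call takes 0.05 s, during which the arm holds its last target. There are 200 camera calls.

## Working session

There is one attempt and no reset: what is moved stays moved. The work goes in short steps, Python scripts to look and compute and a shell command to move; the robot and the scene stay as the last step left them, time stands still between calls to the robot, and variables do not carry over. Pictures are saved under pics/ and viewed, at most 16 in all, crops included, and the job is handed in when it is done.

```bash
ls; mkdir -p pics
python3 - <<'E'
from station import ctrl
import cv2,numpy as np
print(ctrl.tcp_to_tips); o=ctrl.observe(); print({k:np.round(v,3) for k,v in o.items()})
for n in ["scene","top","wrist"]:
    f=ctrl.grab_frame(n); cv2.imwrite(f"pics/{n}0.png",f["image"]); print(n,np.round(f["K"],1).tolist(),np.round(f["position"],4),np.round(f["orientation"],4))
E
```

```text
pics
0.1734
{'clock': np.float64(0.0), 'joint_positions': array([ 1.043,  0.277,  1.506,  0.   ,  1.361, -0.121]), 'joint_velocities': array([ 0.   , -0.002,  0.002,  0.   , -0.003,  0.   ]), 'joint_efforts': array([-3.0000e-03, -4.1678e+01, -2.4581e+01, -1.0000e-03,  1.1000e-02,
       -0.0000e+00]), 'position': array([0.227, 0.528, 0.404]), 'tcp_rot': array([-6.340e-01, -3.076e+00,  3.000e-03]), 'wrist_force': array([ 0.231, -0.042, -0.428]), 'ft_torque': array([ 0.014, -0.036,  0.007]), 'finger_force': np.float64(0.0), 'finger_gap': np.float64(1.002)}
scene [[369.5, 0.0, 323.5], [0.0, 369.5, 200.9], [0.0, 0.0, 1.0]] [-0.158  -0.7845  0.78  ] [-2.022   0.7305 -0.3909]
top [[396.2, 0.0, 319.6], [0.0, 396.2, 203.1], [0.0, 0.0, 1.0]] [0.4692 0.1181 1.334 ] [-2.1552  2.1897 -0.0719]
wrist [[309.7, 0.0, 321.9], [0.0, 309.7, 200.6], [0.0, 0.0, 1.0]] [0.167  0.5524 0.3743] [2.4344 1.6018 0.2101]
```

View pics/top0.png

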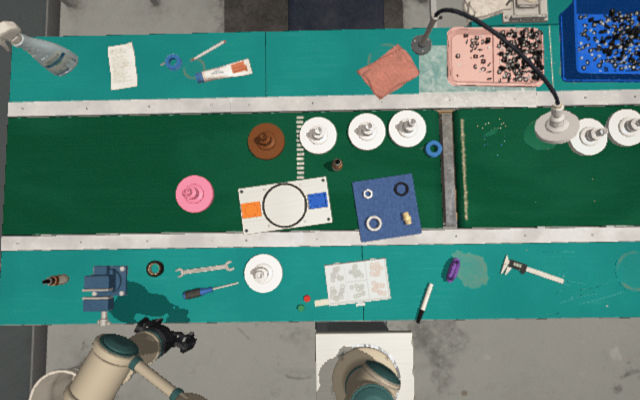

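View pics/scene0.png

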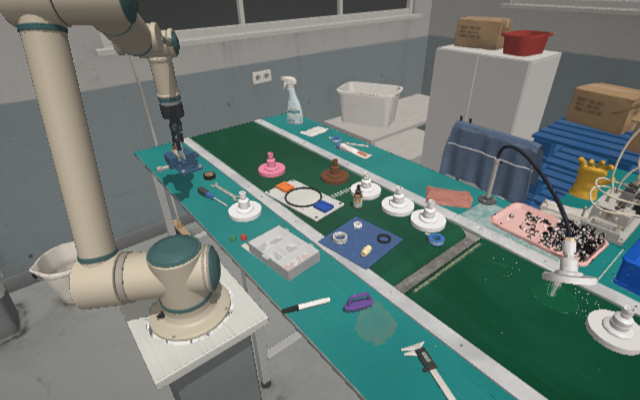

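```bash
cat > h.py <<'E'
from station import ctrl
import cv2, numpy as np
from scipy.spatial.transform import Rotation as R
def grab(n): return ctrl.grab_frame(n)
def ray(f,uv,fish):
    K=f["K"]; p=np.array([(uv[0]-K[0,2])/K[0,0],(uv[1]-K[1,2])/K[1,1]])
    if fish:
        t=np.hypot(*p); d=np.array([*(p/max(t,1e-9)*np.sin(t)),np.cos(t)])
    else: d=np.array([*p,1.])
    return np.array(f["position"]),R.from_rotvec(f["orientation"]).apply(d/np.linalg.norm(d))
def onz(f,uv,z,fish=False):
    o,d=ray(f,uv,fish); return o+d*(z-o[2])/d[2]
def tri(rays):
    A=np.zeros((3,3));b=np.zeros(3)
    for o,d in rays:
        M=np.eye(3)-np.outer(d,d);A+=M;b+=M@o
    p=np.linalg.solve(A,b)
    return p,max(np.linalg.norm((np.eye(3)-np.outer(d,d))@(p-o)) for o,d in rays)
def proj(f,P,fish=False):
    c=R.from_rotvec(f["orientation"]).inv().apply(np.array(P)-f["position"])
    if fish:
        r=np.hypot(c[0],c[1]);t=np.arctan2(r,c[2]);p=c[:2]/max(r,1e-9)*t
    else: p=c[:2]/c[2]
    return np.array([f["K"][0,0]*p[0]+f["K"][0,2],f["K"][1,1]*p[1]+f["K"][1,2]])
def plan(x,y,z,adeg,base=None):
    "grasp point (155 mm ahead of TCP) to x,y,z, closing line at adeg in world; prints slide, dr"
    o=ctrl.observe(); P,Q=np.array(o["position"]),R.from_rotvec(o["tcp_rot"])
    ya=Q.as_matrix()[:,1]; cur=np.degrees(np.arctan2(ya[1],ya[0]))
    a=cur+(adeg-cur+90)%180-90 ; a=np.radians(a)
    T=R.from_matrix(np.c_[[-np.sin(a),np.cos(a),0],[np.cos(a),np.sin(a),0],[0,0,-1]])
    s=Q.inv().apply(np.array([x,y,z+.155])-P)/.03; r=(Q.inv()*T).as_rotvec()/np.radians(6)
    print("slide",np.round(s,2).tolist(),"dr",np.round(r,2).tolist(),"cur",np.round(cur,1),"j6",round(float(o["joint_positions"][5]),2),"grasp",np.round(P+Q.apply([0,0,.155]),4))
E
python3 - <<'E'
from h import *
t=grab("top");s=grab("scene")
for n,a in dict(head=(263,273),carr=(284,205),nut=(368,193),washer=(401,188),collar=(374,223),nip=(406,218),bottle=(337,165),brush=(454,268)).items(): print(n,np.round(onz(t,a,0.01),3))
c=cv2.resize(t["image"][150:300,180:440],None,fx=3,fy=3,interpolation=cv2.INTER_CUBIC); cv2.imwrite("pics/tc.png",c)
plan(.45,.12,.30,90)
E
```

```text
head [0.348 0.329 0.01 ]
carr [0.573 0.257 0.01 ]
nut [ 0.609 -0.025  0.01 ]
washer [ 0.624 -0.136  0.01 ]
collar [ 0.508 -0.043  0.01 ]
nip [ 0.523 -0.149  0.01 ]
bottle [0.706 0.077 0.01 ]
brush [ 0.356 -0.302  0.01 ]
slide [-12.19, -9.56, -1.68] dr [-0.01, -0.0, -3.88] cur 66.7 j6 -0.12 grasp [0.2274 0.5279 0.2493]
```

View pics/tc.png

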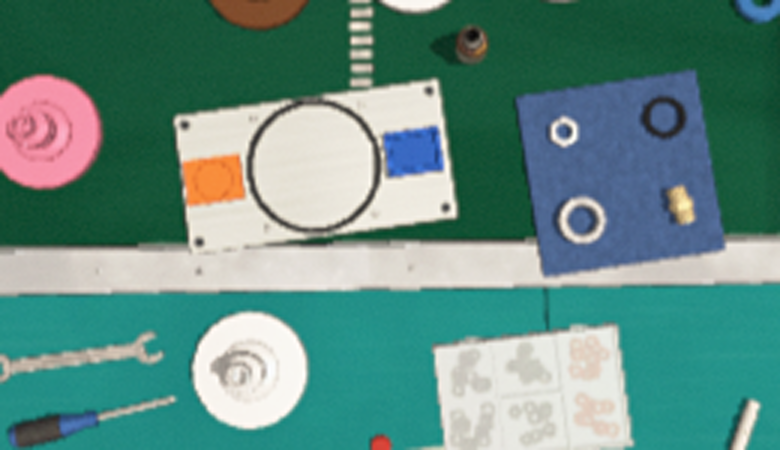

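```bash
python3 -c "
from h import *
plan(.60,-.08,.22,98)"
```

```text
slide [-19.42, -13.7, 0.98] dr [-0.01, -0.0, -5.22] cur 66.7 j6 -0.12 grasp [0.2274 0.5279 0.2493]
```

```bash
python3 -m crank '{"slide":[[-10,-7,0.5],[-10,-7,0.5],[-10,-7,0.5],[-10,-7,0.5],[-10,-7,0.5],[-10,-7,0.5],[-10,-7,0.5],[-10,-7,0.5]],"dr":[[0,0,-2.6],[0,0,-2.6],[0,0,-2.6],[0,0,-2.6],[0,0,-2.6],[0,0,-2.6],[0,0,-2.6],[0,0,-2.6]],"hand":[0,0,0,0,0,0,0,0]}' 40
python3 -c "
from h import *
plan(.60,-.08,.22,98)"
```

```text
clock: 0.92
position: [0.4006, 0.2468, 0.3913]
tcp_rot: [0.211, 3.134, 0.001]
wrist_force: [0.8, 0.8, -0.3]
finger_gap: 1.002
finger_force: 0.0
slide [-8.04, -9.91, 0.54] dr [0.0, 0.0, -2.61] cur 82.3 j6 -1.03 grasp [0.4007 0.2469 0.2363]
```

```bash
python3 -m crank '{"slide":[[-8,-9.9,0.5],[-8,-9.9,0.5],[-8,-9.9,0.5],[-8,-9.9,0.5],[-8,-9.9,0.5],[-8,-9.9,0.5],[-8,-9.9,0.5],[-8,-9.9,0.5]],"dr":[[0,0,-2.6],[0,0,-2.6],[0,0,-2.6],[0,0,-2.6],[0,0,-2.6],[0,0,-2.6],[0,0,-2.6],[0,0,-2.6]],"hand":[0,0,0,0,0,0,0,0]}' 
python3 -m crank '{"slide":[[0,-1.5,0],[0,-1.5,0],[0,-1.5,0],[0,-1.5,0]],"dr":[[0,0,0],[0,0,0],[0,0,0],[0,0,0]],"hand":[0,0,0,0]}'
python3 - <<'E'
from h import *
import pickle
f=grab("wrist");pickle.dump(f,open("w1.pkl","wb"));cv2.imwrite("pics/w1.png",f["image"])
plan(.60,-.08,.22,98)
E
```

```text
clock: 1.58
position: [0.5677, -0.0285, 0.3785]
tcp_rot: [-0.215, 3.134, 0.0]
wrist_force: [-0.4, 0.5, 0.2]
finger_gap: 0.999
finger_force: 0.0
clock: 1.92
position: [0.5729, -0.071, 0.3782]
tcp_rot: [0.214, -3.133, -0.002]
wrist_force: [-1.5, 0.1, 1.0]
finger_gap: 0.998
finger_force: 0.0
slide [-0.85, -0.45, 0.11] dr [0.01, -0.01, -0.02] cur 97.9 j6 -1.95 grasp [ 0.5727 -0.07    0.2235]
```

View pics/w1.png

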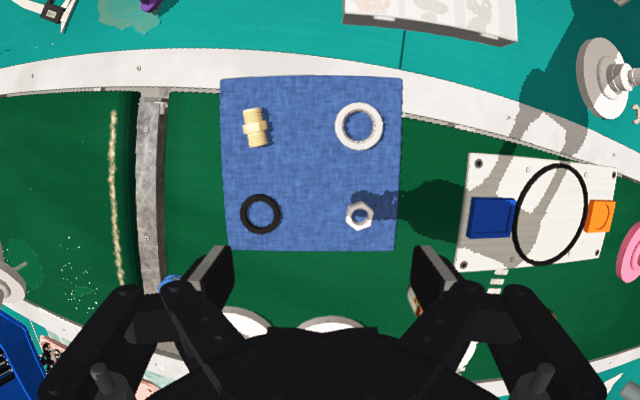

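```bash
python3 -m crank '{"slide":[[-1,6,0],[-1,6,0],[-1,6,0],[-1,6,0],[-1,6,0],[-1,6,0],[-1,6,0],[-1,6,0]],"dr":[[0,0,0],[0,0,0],[0,0,0],[0,0,0],[0,0,0],[0,0,0],[0,0,0],[0,0,0]],"hand":[0,0,0,0,0,0,0,0]}'
python3 - <<'E'
from h import *
import pickle
f=grab("wrist");pickle.dump(f,open("w2.pkl","wb"));cv2.imwrite("pics/w2.png",f["image"])
E
python3 -m crank '{"slide":[[3,5,0],[3,5,0],[3,5,0],[3,5,0],[3,5,0],[3,5,0],[3,5,0],[3,5,0]],"dr":[[0,0,0],[0,0,0],[0,0,0],[0,0,0],[0,0,0],[0,0,0],[0,0,0],[0,0,0]],"hand":[0,0,0,0,0,0,0,0]}'
python3 - <<'E'
from h import *
import pickle
f=grab("wrist");pickle.dump(f,open("w3.pkl","wb"));cv2.imwrite("pics/w3.png",f["image"])
W=[cv2.imread(f"pics/w{i}.png") for i in (1,2,3)]
cv2.imwrite("pics/w23.png",np.vstack([W[1][:300],W[2][:300]]))
E
```

```text
clock: 2.63
position: [0.5775, 0.112, 0.3788]
tcp_rot: [-0.219, 3.134, -0.001]
wrist_force: [0.9, -0.4, 0.0]
finger_gap: 1.005
finger_force: 0.0
clock: 3.35
position: [0.4696, 0.2463, 0.3788]
tcp_rot: [-0.214, 3.133, -0.001]
wrist_force: [0.8, 0.1, 0.2]
finger_gap: 0.998
finger_force: 0.0
```

View pics/w23.png

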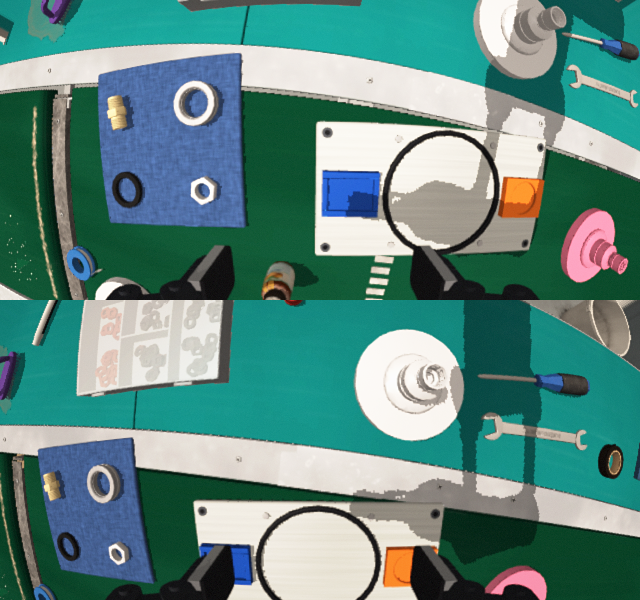

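```bash
cat > seg.py <<'E'
from h import *
def blobs(mask,amin,amax):
    c,_=cv2.findContours(mask.astype(np.uint8)*255,cv2.RETR_EXTERNAL,cv2.CHAIN_APPROX_NONE)
    out=[]
    for k in c:
        a=cv2.contourArea(k)
        if amin<a<amax:
            m=cv2.moments(k); out.append((m["m10"]/m["m00"],m["m01"]/m["m00"],a,k))
    return out
def matobjs(img,seed,amin=60,amax=6000):
    h=cv2.cvtColor(img,cv2.COLOR_BGR2HSV); mb=(abs(h[...,0].astype(int)-110)<10)&(h[...,1]>90)&(h[...,2]>50)
    mb=cv2.morphologyEx(mb.astype(np.uint8),cv2.MORPH_OPEN,np.ones((3,3)))
    for x,y,a,k in blobs(mb,1500,1e6):
        if cv2.pointPolygonTest(cv2.convexHull(k),seed,False)>0:
            H=np.zeros(img.shape[:2],np.uint8);cv2.fillConvexPoly(H,cv2.convexHull(k),1)
            H=cv2.erode(H,np.ones((5,5)))
            m=cv2.morphologyEx(((H>0)&(mb==0)).astype(np.uint8),cv2.MORPH_OPEN,np.ones((2,2)))
            return blobs(m>0,amin,amax),k
def color(img,lo,hi,amin=100,amax=1e5):
    return blobs(cv2.inRange(cv2.cvtColor(img,cv2.COLOR_BGR2HSV),lo,hi)>0,amin,amax)
E
python3 - <<'E'
from seg import *
import pickle
F=[pickle.load(open(f"w{i}.pkl","rb")) for i in (1,2,3)]
S=[(311,170),(170,140),(90,220)]
T=[dict(nip=(257,127),col=(359,126),was=(261,213),nut=(359,215)),dict(nip=(119,112),col=(196,104),was=(127,190),nut=(204,191)),dict(nip=(53,186),col=(103,183),was=(68,247),nut=(120,253))]
P={}
for i,(f,s) in enumerate(zip(F,S)):
    b,_=matobjs(f["image"],s)
    for n,t in T[i].items():
        q=min(b,key=lambda q:np.hypot(q[0]-t[0],q[1]-t[1])); d=np.hypot(q[0]-t[0],q[1]-t[1])
        print(i+1,n,np.round(q[:3],1),round(d,1))
        if d<8: P.setdefault(n,[]).append(ray(f,q[:2],True))
for n in P: p,e=tri(P[n][:2]); print(n,np.round(p,4),round(e,4), np.round(tri(P[n])[0],4),np.round(tri(P[n])[1],4))
bl=[];og=[]
for i,f in enumerate(F[:2]):
    for nm,lo,hi,L in(("blue",(105,200,60),(125,255,255),bl),("or",(5,180,120),(20,255,255),og)):
        for q in color(f["image"],lo,hi,300): print(i+1,nm,np.round(q[:3],1))
E
```

```text
1 nip [255.5 127.9 772. ] 1.8
1 col [ 359.4  126.9 1837. ] 0.9
1 was [ 260.7  214.8 1191. ] 1.8
1 nut [360.  216.4 617. ] 1.8
2 nip [117.6 113.1 536. ] 1.8
2 col [ 196.4  103.9 1619. ] 0.5
2 was [127.9 190.3 794.5] 0.9
2 nut [204.3 190.9 566.5] 0.3
3 nip [ 52.4 186.7 352. ] 0.9
3 col [ 104.1  183.9 1022. ] 1.4
3 was [ 68.9 247.2 419. ] 0.9
3 nut [119.3 253.7 345.5] 1.0
nip [ 0.5251 -0.1498  0.02  ] 0.0 [ 0.5253 -0.1498  0.0199] 0.0004
col [ 0.5098 -0.0401  0.0177] 0.0 [ 0.5099 -0.0401  0.0166] 0.0004
was [ 0.6237 -0.1362  0.0115] 0.0 [ 0.6239 -0.1362  0.0113] 0.0003
nut [ 0.6088 -0.0231  0.0158] 0.0 [ 0.6089 -0.0231  0.0153] 0.0002
1 blue [  19.5  360.6 2511. ]
1 blue [ 490.8  217.4 1571.5]
1 or [599.2 215.8 749.5]
2 blue [ 350.1  193.4 2277.5]
2 or [ 520.8  197.2 1472.5]
```

Run:
```python
from seg import *
import pickle
F=[pickle.load(open(f"w{i}.pkl","rb")) for i in (1,2,3)]
lb=((105,200,60),(125,255,255));lo=((5,180,120),(20,255,255))
def near(L,t): return min(L,key=lambda q:np.hypot(q[0]-t[0],q[1]-t[1]))
C={}
for n,l,t in(("blue",lb,[(490,218),(350,193)]),("orange",lo,[(599,216),(521,197)])):
    p,e=tri([ray(f,near(color(f["image"],*l,300),tt)[:2],True) for f,tt in zip(F,t)]); C[n]=p; print(n,np.round(p,4),round(e,4))
print("centre",np.round((C["blue"]+C["orange"])/2,4)); d=C["orange"]-C["blue"];print("dist",np.linalg.norm(d[:2]),"yaw of y axis",np.degrees(np.arctan2(d[1],d[0])))
# ring
for f,t in zip(F,[None,(441,191),(318,252)]):
    if t is None: continue
    m=(f["image"].max(2)<60)
    for q in blobs(m,300,60000):
        (x,y,w,h)=cv2.boundingRect(q[3])
        if abs(x+w/2-t[0])<12 and w>80: e=cv2.fitEllipse(q[3]); print("ring",np.round(e[0],1),np.round(onz(f,e[0],.028,True),4),np.round(e[1],1))
# orientation
f=F[0];b,k=matobjs(f["image"],(311,170))
for n,t,z in(("nip",(255,128),.02),("nut",(360,216),.02)):
    q=near(b,t); pts=np.array([onz(f,p[0],z,True)[:2] for p in q[3]])*1000
    r=cv2.minAreaRect(pts.astype(np.float32)); bx=cv2.boxPoints(r)
    for e in(bx[1]-bx[0],bx[2]-bx[1]): print(n,"edge",round(float(np.linalg.norm(e)),1),"deg",round(float(np.degrees(np.arctan2(e[1],e[0]))),1))
    if n=="nut":
        ap=cv2.approxPolyDP(q[3],3,True)[:,0]; print(len(ap)); w=np.array([onz(f,p,z,True)[:2] for p in ap])*1000
        for i in range(len(w)): e=w[i]-w[i-1];print(" ",round(float(np.linalg.norm(e)),1),round(float(np.degrees(np.arctan2(e[1],e[0]))%60),1))
# head
T=grab("top")
for f,t,fi in((F[2],(409,85),True),(T,(263,273),False)):
    h=cv2.cvtColor(f["image"],cv2.COLOR_BGR2HSV); m=(h[...,1]<60)&(h[...,2]>60)
    for q in blobs(m,500,20000):
        if np.hypot(q[0]-t[0],q[1]-t[1])<15:
            e=cv2.fitEllipse(cv2.convexHull(q[3]))
            print("head",np.round(q[:3],1),np.round(e[0],1),np.round(e[1],1)); print(np.round(onz(f,e[0],.017,fi),4))
```

```text
blue [0.5881 0.1433 0.0191] 0.0001
orange [0.5605 0.3642 0.0206] 0.0001
centre [0.5743 0.2537 0.0198]
dist 0.2226059709724093 yaw of y axis 97.12333910724269
ring [317.9 340. ] [0.681  0.2684 0.028 ] [153.4 555.9]
ring [317.8 261.7] [0.5633 0.2528 0.028 ] [110.5 122.7]
nip edge 27.8 deg -70.9
nip edge 42.6 deg 19.1
nut edge 31.8 deg -82.2
nut edge 34.2 deg 7.8
6
  15.7 56.1
  19.0 59.1
  16.5 1.3
  16.0 54.8
  17.7 53.2
  19.2 0.3
head [ 408.8   84.8 9424. ] [408.8  84.8] [107.1 113.7]
[0.3522 0.3235 0.017 ]
```

```bash
python3 -c "
from h import *
plan(.42,.325,.20,97)"
```

```text
slide [1.29, 2.83, 0.78] dr [-0.0, 0.0, 0.13] cur 97.8 j6 -1.35 grasp [0.4698 0.2462 0.2236]
```

```bash
python3 -m crank '{"slide":[[1.3,2.8,0.8],[1.3,2.8,0.8],[1.3,2.8,0.8],[1.3,2.8,0.8],[1.3,2.8,0.8],[1.3,2.8,0.8]],"dr":[[0,0,0.1],[0,0,0.1],[0,0,0.1],[0,0,0.1],[0,0,0.1],[0,0,0.1]],"hand":[0,0,0,0,0,0]}'
python3 - <<'E'
from seg import *
import pickle
f=grab("wrist");pickle.dump(f,open("w4.pkl","wb"));cv2.imwrite("pics/w4.png",f["image"])
for g in (pickle.load(open("w3.pkl","rb")),f):
    h=cv2.cvtColor(g["image"],cv2.COLOR_BGR2HSV); m=(h[...,1]<60)&(h[...,2]>60)
    for q in blobs(m,3000,60000):
        e=cv2.fitEllipse(cv2.convexHull(q[3]));print(np.round(q[:3],1),np.round(e[0],1),np.round(e[1],1),np.round(onz(g,e[0],.017,True),4))
print(proj(f,(.352,.3235,.017),True),proj(f,(.352,.3235,.091),True),proj(f,(.574,.254,.02),True))
E
```

```text
clock: 3.95
position: [0.4195, 0.3246, 0.3549]
tcp_rot: [-0.198, 3.134, -0.001]
wrist_force: [0.7, -0.7, 0.2]
finger_gap: 1.002
finger_force: 0.0
[ 317.8  261.4 9026.5] [317.8 261.3] [101.4 115.1] [0.5683 0.2533 0.017 ]
[  332.    197.8 33048.5] [252.3 225. ] [176.4 832.6] [0.5334 0.1722 0.017 ]
[ 408.8   84.8 9424. ] [408.8  84.8] [107.1 113.7] [0.3522 0.3235 0.017 ]Traceback (most recent call last):
  File "<stdin>", line 7, in <module>
cv2.error: OpenCV(4.12.0) /io/opencv/modules/imgproc/src/shapedescr.cpp:361: error: (-201:Incorrect size of input array) There should be at least 5 points to fit the ellipse in function 'fitEllipseNoDirect'
```

View pics/w4.png

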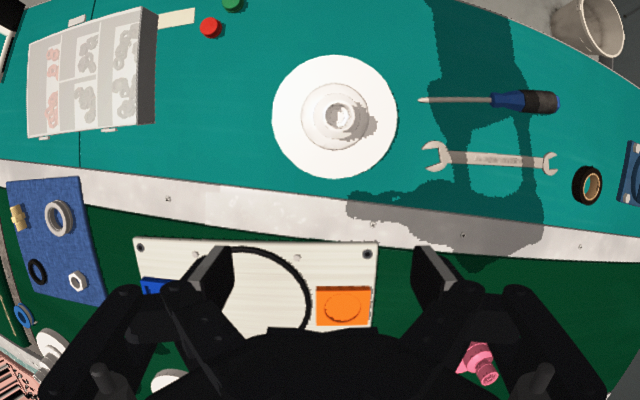

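Run:
```python
from seg import *
import pickle
a=pickle.load(open("w3.pkl","rb"));b=pickle.load(open("w4.pkl","rb"))
h=cv2.cvtColor(b["image"],cv2.COLOR_BGR2HSV); m=(h[...,1]<60)&(h[...,2]>60)
for q in blobs(m,3000,60000):
    if np.hypot(q[0]-335,q[1]-116)<15:
        e=cv2.fitEllipse(q[3]);print(np.round(e[0],1)); print(tri([ray(a,(408.8,84.8),True),ray(b,e[0],True)]),onz(b,e[0],.017,True))
print("neck",tri([ray(a,(433,77),True),ray(b,(341,117),True)]))
plan(.352,.3235,.15,97)
```

```text
[334.  116.4]
(array([0.35030481, 0.32681075, 0.00451061]), np.float64(5.973696451701614e-06)) [0.35045611 0.32634353 0.017     ]
neck (array([0.35040693, 0.32923074, 0.07841383]), np.float64(0.0006480899206727978))
slide [2.24, 0.25, 1.66] dr [-0.0, 0.01, 0.04] cur 97.2 j6 -1.17 grasp [0.4197 0.3245 0.2   ]
```

```bash
python3 -m crank '{"slide":[[2.3,0.4,0],[2.3,0.4,0],[2.3,0.4,0],[2.3,0.4,2],[2.3,0.4,2],[2.3,0.4,2],[2.3,0.4,2],[2.3,0.4,2]],"dr":[[0,0,0],[0,0,0],[0,0,0],[0,0,0],[0,0,0],[0,0,0],[0,0,0],[0,0,0]],"hand":[0,0,0,0,0,0,0,0]}'
python3 - <<'E'
from h import *
f=grab("wrist");s=grab("scene")
c=s["image"][150:250,180:320]; c=cv2.resize(c,None,fx=4,fy=4,interpolation=cv2.INTER_CUBIC)
cv2.imwrite("pics/p5.png",np.vstack([f["image"][:300],c[:, :560].copy() if 0 else cv2.resize(c,(640,300))[:300]]))
plan(.3504,.328,.079,97)
E
```

```text
clock: 4.67
position: [0.3498, 0.3286, 0.2959]
tcp_rot: [-0.198, 3.133, 0.002]
wrist_force: [-0.3, -0.3, -0.4]
finger_gap: 1.003
finger_force: 0.0
slide [-0.02, -0.03, 2.07] dr [0.02, 0.03, 0.04] cur 97.3 j6 -1.09 grasp [0.35   0.3291 0.1412]
```

View pics/p5.png

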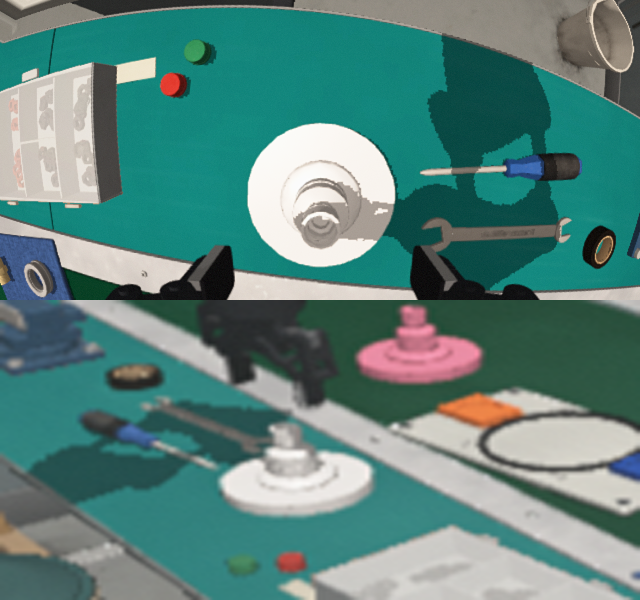

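```bash
python3 -m crank '{"slide":[[0,0,1],[0,0,1.5],[0,0,2],[0,0,2.05],[0,0,2.05],[0,0,2.05]],"dr":[[0,0,0],[0,0,0],[0,0,0],[0,0,0],[0,0,0],[0,0,0]],"hand":[0,0,0,0,0,0]}'
python3 -m crank '{"slide":[[0,0,0],[0,0,0],[0,0,0],[0,0,0],[0,0,0],[0,0,0],[0,0,0],[0,0,0]],"dr":[[0,0,0],[0,0,0],[0,0,0],[0,0,0],[0,0,0],[0,0,0],[0,0,0],[0,0,0]],"hand":[0.5,0.8,1,1,1,1,1,1]}' 60
python3 -m crank '{"slide":[[0,0,-0.5],[0,0,-1.5],[0,0,-3],[0,0,-3],[0,0,-3],[0,0,-3]],"dr":[[0,0,0],[0,0,0],[0,0,0],[0,0,0],[0,0,0],[0,0,0]],"hand":[1,1,1,1,1,1]}'
python3 - <<'E'
from h import *
f=grab("wrist");cv2.imwrite("pics/w6.png",f["image"])
plan(.5743,.2537,.20,97)
E
```

```text
clock: 5.27
position: [0.3491, 0.329, 0.2343]
tcp_rot: [-0.2, 3.133, 0.002]
wrist_force: [1.3, -0.4, 0.2]
finger_gap: 1.002
finger_force: 0.0
clock: 5.93
position: [0.3486, 0.3285, 0.2345]
tcp_rot: [-0.2, 3.134, 0.0]
wrist_force: [-2.5, -1.5, 10.9]
finger_gap: 0.267
finger_force: 74.2
clock: 6.43
position: [0.3477, 0.3281, 0.3223]
tcp_rot: [0.2, -3.134, 0.001]
wrist_force: [-0.6, 0.7, -4.8]
finger_gap: 0.26
finger_force: 72.8
slide [-7.18, -3.42, -1.14] dr [-0.02, -0.03, 0.05] cur 97.3 j6 -1.09 grasp [0.3469 0.3276 0.1664]
```

View pics/w6.png

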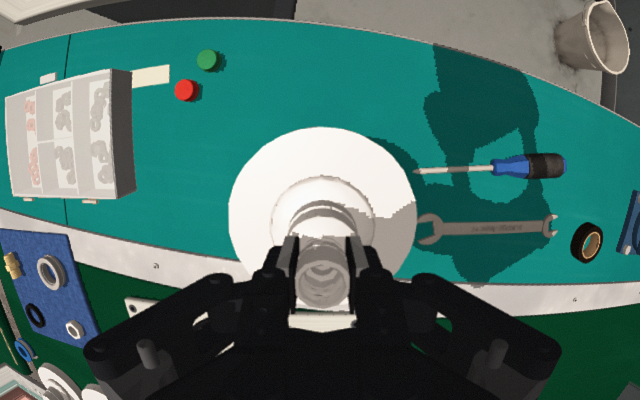

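```bash
python3 -m crank '{"slide":[[-7.2,-3.4,0],[-7.2,-3.4,0],[-7.2,-3.4,0],[-7.2,-3.4,0],[-7.2,-3.4,0],[-7.2,-3.4,0],[-7.2,-3.4,0],[-7.2,-3.4,0]],"dr":[[0,0,0],[0,0,0],[0,0,0],[0,0,0],[0,0,0],[0,0,0],[0,0,0],[0,0,0]],"hand":[1,1,1,1,1,1,1,1]}'
python3 -m crank '{"slide":[[0,0,0.5],[0,0,0.8],[0,0,1],[0,0,1],[0,0,1]],"dr":[[0,0,0],[0,0,0],[0,0,0],[0,0,0],[0,0,0]],"hand":[1,1,1,1,1]}'
python3 - <<'E'
from h import *
f=grab("wrist");t=grab("top")
cv2.imwrite("pics/p7.png",np.hstack([f["image"][100:400,120:520],cv2.resize(t["image"][155:255,230:340],None,fx=3,fy=3,interpolation=cv2.INTER_CUBIC)]))
o=plan(.574,.2535,.10,97)
E
```

```text
clock: 7.15
position: [0.5767, 0.2537, 0.3195]
tcp_rot: [0.195, -3.13, 0.002]
wrist_force: [-1.2, 1.1, -3.9]
finger_gap: 0.264
finger_force: 68.8
clock: 7.57
position: [0.5747, 0.2552, 0.2924]
tcp_rot: [0.201, -3.133, 0.001]
wrist_force: [0.7, 0.5, -3.1]
finger_gap: 0.268
finger_force: 68.8
slide [0.05, -0.05, 1.29] dr [0.0, 0.01, 0.05] cur 97.3 j6 -1.39 grasp [0.5755 0.2553 0.1386]
```

View pics/p7.png

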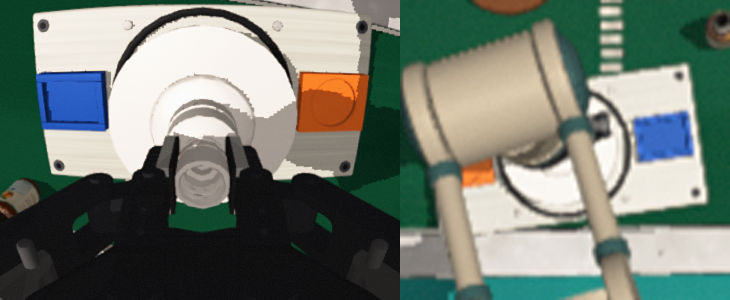

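```bash
python3 -m crank '{"slide":[[0.05,-0.05,0.5],[0.05,-0.05,0.9],[0.05,-0.05,1],[0.05,-0.05,1],[0.05,-0.05,1]],"dr":[[0,0,0],[0,0,0],[0,0,0],[0,0,0],[0,0,0]],"hand":[1,1,1,1,1]}'
python3 -m crank '{"slide":[[0,0,0.1],[0,0,0.2],[0,0,0.3],[0,0,0.3]],"dr":[[0,0,0],[0,0,0],[0,0,0],[0,0,0]],"hand":[1,1,1,1]}'
python3 - <<'E'
from h import *
f=grab("wrist");cv2.imwrite("pics/w8.png",f["image"])
o=plan(.574,.2535,.08,97)
E
```

```text
clock: 8.08
position: [0.5746, 0.2533, 0.2639]
tcp_rot: [-0.2, 3.134, 0.001]
wrist_force: [0.7, -0.6, -3.5]
finger_gap: 0.266
finger_force: 68.9
clock: 8.42
position: [0.5741, 0.2531, 0.2536]
tcp_rot: [0.2, -3.134, 0.0]
wrist_force: [-1.5, -0.3, -4.1]
finger_gap: 0.268
finger_force: 68.8
slide [0.0, 0.01, 0.63] dr [-0.0, -0.01, 0.05] cur 97.3 j6 -1.39 grasp [0.574  0.2531 0.0988]
```

```bash
python3 -m crank '{"slide":[[0,0,0.1],[0,0,0.15],[0,0,0.15],[0,0,0.15]],"dr":[[0,0,0],[0,0,0],[0,0,0],[0,0,0]],"hand":[1,1,1,1]}'
python3 -m crank '{"slide":[[0,0,0.05],[0,0,0.1],[0,0,0.1],[0,0,0.1]],"dr":[[0,0,0],[0,0,0],[0,0,0],[0,0,0]],"hand":[1,1,1,1]}'
python3 - <<'E'
from h import *
f=grab("wrist");cv2.imwrite("pics/w8.png",f["image"])
E
```

```text
clock: 8.8
position: [0.5744, 0.2532, 0.2498]
tcp_rot: [-0.2, 3.135, 0.0]
wrist_force: [0.4, -0.6, -2.5]
finger_gap: 0.267
finger_force: 69.1
clock: 9.13
position: [0.5738, 0.2532, 0.2491]
tcp_rot: [-0.2, 3.135, 0.001]
wrist_force: [-5.7, -1.4, 10.9]
finger_gap: 0.266
finger_force: 71.6
```

View pics/w8.png

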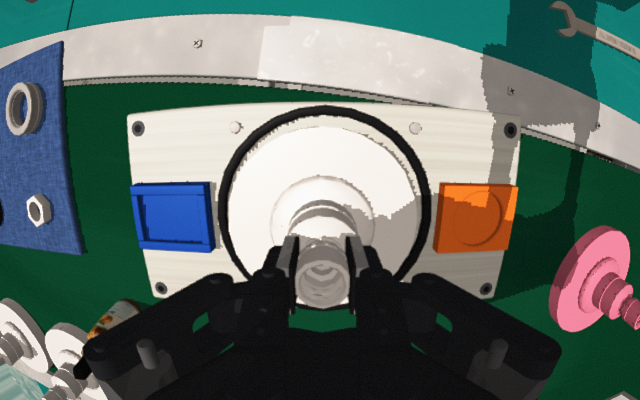

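```bash
python3 -m crank '{"slide":[[0,0,0],[0,0,0],[0,0,0],[0,0,0],[0,0,0],[0,0,0]],"dr":[[0,0,0],[0,0,0],[0,0,0],[0,0,0],[0,0,0],[0,0,0]],"hand":[0.6,0.3,0,0,0,0]}'
python3 -m crank '{"slide":[[0,0,-1],[0,0,-2],[0,0,-3],[0,0,-3.5],[0,0,-3.5],[0,0,-3.5]],"dr":[[0,0,0],[0,0,0],[0,0,0],[0,0,0],[0,0,0],[0,0,0]],"hand":[0,0,0,0,0,0]}'
python3 - <<'E'
from h import *
plan(.6239,-.1362,.15,97)
E
```

```text
clock: 9.68
position: [0.5744, 0.2532, 0.2464]
tcp_rot: [0.2, -3.135, -0.0]
wrist_force: [0.4, -0.3, 0.8]
finger_gap: 0.998
finger_force: 0.0
clock: 10.18
position: [0.5744, 0.2532, 0.3523]
tcp_rot: [-0.2, 3.133, 0.001]
wrist_force: [-0.2, 0.2, -0.0]
finger_gap: 0.998
finger_force: 0.0
slide [0.01, -13.08, 1.57] dr [0.0, 0.02, 0.05] cur 97.3 j6 -1.39 grasp [0.5746 0.2533 0.1973]
```

```bash
python3 -m crank '{"slide":[[0,-13.1,0],[0,-13.1,0],[0,-13.1,0],[0,-13.1,0],[0,-13.1,0],[0,-13.1,0],[0,-13.1,0],[0,-13.1,0]],"dr":[[0,0,0],[0,0,0],[0,0,0],[0,0,0],[0,0,0],[0,0,0],[0,0,0],[0,0,0]],"hand":[0.35,0.35,0.35,0.35,0.35,0.35,0.35,0.35]}'
python3 - <<'E'
from h import *
plan(.6239,-.1362,.08,97)
E
```

```text
clock: 10.85
position: [0.6159, -0.0794, 0.3493]
tcp_rot: [0.199, -3.131, -0.002]
wrist_force: [1.1, 0.5, -0.4]
finger_gap: 0.651
finger_force: 0.0
slide [-0.04, -1.92, 3.81] dr [0.02, -0.04, 0.05] cur 97.3 j6 -1.94 grasp [ 0.6153 -0.0793  0.1943]
```

```bash
python3 -m crank '{"slide":[[0,-1.9,0],[0,-1.9,1.5],[0,-1.9,3],[0,-1.9,3.8],[0,-1.9,3.8],[0,-1.9,3.8],[0,-1.9,3.8]],"dr":[[0,0,0],[0,0,0],[0,0,0],[0,0,0],[0,0,0],[0,0,0],[0,0,0]],"hand":[0.35,0.35,0.35,0.35,0.35,0.35,0.35]}'
python3 - <<'E'
from seg import *
import pickle
plan(.6239,-.1362,.025,97)
f=grab("wrist");pickle.dump(f,open("w9.pkl","wb"));cv2.imwrite("pics/w9.png",f["image"])
print(proj(f,(.6239,-.1362,.016),True))
h=cv2.cvtColor(f["image"],cv2.COLOR_BGR2HSV)
E
```

```text
clock: 11.43
position: [0.6244, -0.134, 0.2382]
tcp_rot: [-0.2, 3.134, -0.0]
wrist_force: [0.4, 0.1, 0.5]
finger_gap: 0.648
finger_force: 0.0
slide [0.03, -0.07, 1.94] dr [-0.0, 0.01, 0.05] cur 97.3 j6 -2.02 grasp [ 0.6245 -0.134   0.0832]
[320.70465353 219.82467225]
```

View pics/w9.png

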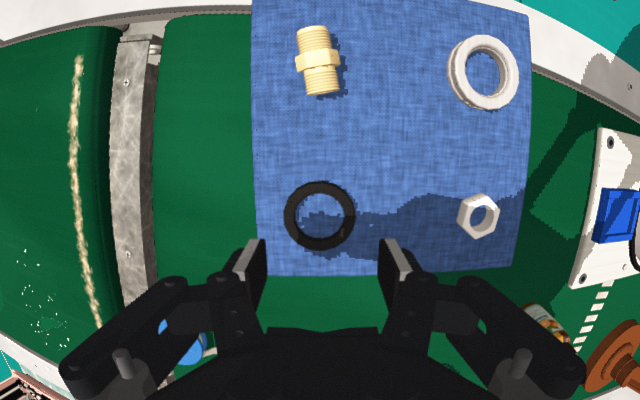

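Run:
```python
from seg import *
import pickle
f=pickle.load(open("w9.pkl","rb"))
b,_=matobjs(f["image"],(390,120),300,20000)
for n,t,z in(("nip",(318,60),.0195),("col",(483,72),.018),("was",(319,216),.012),("nut",(478,216),.015)):
    q=min(b,key=lambda q:np.hypot(q[0]-t[0],q[1]-t[1])); print(n,np.round(q[:3],1),np.round(onz(f,q[:2],z,True),4))
    if n in("nip","nut"):
        pts=np.array([onz(f,p[0],z,True)[:2] for p in q[3]])*1000
        bx=cv2.boxPoints(cv2.minAreaRect(pts.astype(np.float32)))
        for e in(bx[1]-bx[0],bx[2]-bx[1]): print(" edge",round(float(np.linalg.norm(e)),1),"deg",round(float(np.degrees(np.arctan2(e[1],e[0]))),1))
        print(np.degrees(0.5*np.arctan2(*(lambda c:(2*c[0,1],c[0,0]-c[1,1]))(np.cov(pts.T)))))
print(np.round(onz(f,(319.5,216),.014,True),4))
print(np.round(onz(f,(319.5,60.5),.02,True),4))
p=[onz(f,u,.02,True)[:2] for u in((311,31),(328,92))];d=p[1]-p[0];print("nip axis",np.degrees(np.arctan2(d[1],d[0])),np.linalg.norm(d))
# nut flats: top hex edges
```

```text
nip [ 318.1   61.  2436. ] [ 0.5241 -0.1505  0.0195]
 edge 27.3 deg -71.8
 edge 44.5 deg 18.2
16.53350948605451
col [ 483.5   73.3 4286. ] [ 0.5098 -0.0418  0.018 ]
was [ 320.1  216.5 3755.5] [ 0.623  -0.1367  0.012 ]
nut [ 478.8  216.2 1427.5] [ 0.6083 -0.0234  0.015 ]
 edge 30.5 deg -29.1
 edge 39.8 deg 60.9
67.19522757322224
[ 0.622  -0.1372  0.014 ]
[ 0.5238 -0.1497  0.02  ]
nip axis 22.134827250054133 0.03993418478958942
```

```bash
python3 -m crank '{"slide":[[0.06,-0.08,0.8],[0.06,-0.08,1.4],[0.06,-0.08,1.7],[0.06,-0.08,1.7],[0.06,-0.08,1.7]],"dr":[[0,0,0],[0,0,0],[0,0,0],[0,0,0],[0,0,0]],"hand":[0.35,0.35,0.35,0.35,0.35]}'
for i in 1; do python3 -m crank '{"slide":[[0,0,0.1],[0,0,0.1],[0,0,0.1]],"dr":[[0,0,0],[0,0,0],[0,0,0]],"hand":[0.35,0.35,0.35]}'; python3 -m crank '{"slide":[[0,0,0.07],[0,0,0.07],[0,0,0.07]],"dr":[[0,0,0],[0,0,0],[0,0,0]],"hand":[0.35,0.35,0.35]}'; done
```

```text
clock: 11.9
position: [0.623, -0.1365, 0.188]
tcp_rot: [-0.2, 3.133, -0.001]
wrist_force: [0.3, -0.6, -0.2]
finger_gap: 0.652
finger_force: 0.0
clock: 12.15
position: [0.6227, -0.1367, 0.1846]
tcp_rot: [-0.2, 3.134, -0.001]
wrist_force: [-0.4, -0.1, -0.7]
finger_gap: 0.648
finger_force: 0.0
clock: 12.4
position: [0.6223, -0.1366, 0.1815]
tcp_rot: [-0.2, 3.135, 0.0]
wrist_force: [0.1, -0.5, -0.5]
finger_gap: 0.644
finger_force: 0.0
```

```bash
for i in 1; do python3 -m crank '{"slide":[[0,0,0.07],[0,0,0.07],[0,0,0.07]],"dr":[[0,0,0],[0,0,0],[0,0,0]],"hand":[0.35,0.35,0.35]}'; python3 -m crank '{"slide":[[0,0,0.07],[0,0,0.07],[0,0,0.07]],"dr":[[0,0,0],[0,0,0],[0,0,0]],"hand":[0.35,0.35,0.35]}'; done
```

```text
clock: 12.65
position: [0.6223, -0.1366, 0.1792]
tcp_rot: [0.2, -3.135, -0.0]
wrist_force: [0.6, -0.1, 0.7]
finger_gap: 0.647
finger_force: 0.0
clock: 12.9
position: [0.6225, -0.1367, 0.1774]
tcp_rot: [-0.2, 3.135, -0.0]
wrist_force: [0.6, -0.6, 1.1]
finger_gap: 0.653
finger_force: 0.5
```

```bash
python3 -m crank '{"slide":[[0,0,-0.03],[0,0,-0.03],[0,0,-0.03],[0,0,-0.03],[0,0,-0.03],[0,0,-0.03]],"dr":[[0,0,0],[0,0,0],[0,0,0],[0,0,0],[0,0,0],[0,0,0]],"hand":[0.45,0.55,0.55,0.55,0.55,0.55]}' 25
python3 -m crank '{"slide":[[0,0,-0.5],[0,0,-2],[0,0,-4],[0,0,-4],[0,0,-4],[0,0,-4]],"dr":[[0,0,0],[0,0,0],[0,0,0],[0,0,0],[0,0,0],[0,0,0]],"hand":[0.55,0.55,0.55,0.55,0.55,0.55]}'
python3 - <<'E'
from h import *
f=grab("wrist");cv2.imwrite("pics/w10.png",f["image"][100:400,120:520])
plan(.5744,.2532,.15,97)
E
```

```text
clock: 13.4
position: [0.6227, -0.1367, 0.1793]
tcp_rot: [-0.2, 3.133, -0.001]
wrist_force: [0.3, 0.4, 5.6]
finger_gap: 0.535
finger_force: 25.3
clock: 13.9
position: [0.6225, -0.1367, 0.2997]
tcp_rot: [-0.2, 3.132, -0.002]
wrist_force: [0.4, -0.6, -0.9]
finger_gap: 0.54
finger_force: 26.2
slide [-0.08, 13.09, -0.23] dr [0.0, -0.01, 0.05] cur 97.3 j6 -2.02 grasp [ 0.6218 -0.1365  0.1429]
```

View pics/w10.png

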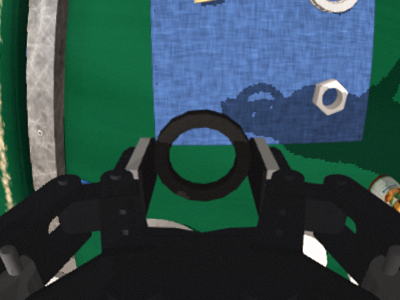

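Run:
```python
from seg import *
f=grab("wrist");o=ctrl.observe();Q=R.from_rotvec(o["tcp_rot"]);P=np.array(o["position"])
ct=Q.inv().apply(np.array(f["position"])-P); cr=Q.inv()*R.from_rotvec(f["orientation"])
def off(uv,ztool):  # point at depth ztool along the tool, in tool frame
    r,d=ray(dict(f,position=ct,orientation=cr.as_rotvec()),uv,True); return r+d*(ztool-r[2])/d[2]
print("cam",ct)
zn=.2491-(.0146+.091)
w8=cv2.imread("pics/w8.png")
print("neck top in tool mm",off((323,282),zn)*1000)
m=f["image"].max(2)<60
print("washer top centre tool mm",off((323,255),.1793-.016)*1000, off((323,255),.1793-.010)*1000)
cv2.imwrite("pics/w11.png",np.hstack([cv2.resize(w8[230:330,270:380],None,fx=3,fy=3),cv2.resize(f["image"][180:320,250:400],(321,300))]))
```

```text
cam [ 0.06557616 -0.00158118  0.0286583 ]
neck top in tool mm [ -1.4114919   -1.19096137 143.5       ]
washer top centre tool mm [  2.04575791  -1.14169333 163.3       ] [ -0.78532956  -1.12210873 169.3       ]
```

View pics/w11.png

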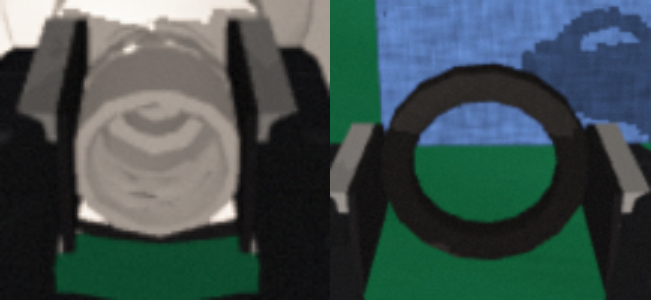

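```bash
python3 -m crank '{"slide":[[0,0,-1],[-0.18,7,-1],[-0.18,7,-1],[-0.18,7,-1],[-0.18,7,-1],[-0.18,7,-1],[-0.18,7,-1]],"dr":[[0,0,0],[0,0,0],[0,0,0],[0,0,0],[0,0,0],[0,0,0],[0,0,0]],"hand":[0.55,0.55,0.55,0.55,0.55,0.55,0.55]}'
python3 -m crank '{"slide":[[0,6.1,0],[0,6.1,0],[0,6.1,0],[0,6.1,0],[0,6.1,0],[0,6.1,0],[0,6.1,0],[0,6.1,0]],"dr":[[0,0,0],[0,0,0],[0,0,0],[0,0,0],[0,0,0],[0,0,0],[0,0,0],[0,0,0]],"hand":[0.55,0.55,0.55,0.55,0.55,0.55,0.55,0.55]}'
python3 - <<'E'
from h import *
import pickle
f=grab("wrist");pickle.dump(f,open("w12.pkl","wb"));cv2.imwrite("pics/w12.png",f["image"][0:400,120:520])
plan(.577,.2535,.15,97)
E
```

```text
clock: 14.58
position: [0.5991, 0.0788, 0.3258]
tcp_rot: [0.208, -3.129, -0.008]
wrist_force: [0.1, -1.2, -0.2]
finger_gap: 0.538
finger_force: 26.2
clock: 15.25
position: [0.5777, 0.253, 0.3266]
tcp_rot: [0.2, -3.132, 0.003]
wrist_force: [0.6, 0.1, -0.2]
finger_gap: 0.535
finger_force: 26.2
slide [0.03, 0.04, 0.73] dr [-0.01, -0.02, 0.04] cur 97.2 j6 -1.39 grasp [0.5776 0.2523 0.172 ]
```

View pics/w12.png

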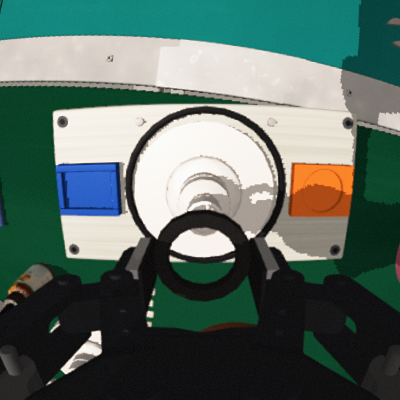

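```bash
python3 -m crank '{"slide":[[0.03,0.03,0.4],[0.03,0.03,0.7],[0.03,0.03,0.7],[0.03,0.03,0.9],[0.03,0.03,1.1],[0.03,0.03,1.1]],"dr":[[0,0,0],[0,0,0],[0,0,0],[0,0,0],[0,0,0],[0,0,0]],"hand":[0.55,0.55,0.55,0.55,0.55,0.55]}'
python3 -m crank '{"slide":[[0,0,0.2],[0,0,0.4],[0,0,0.6],[0,0,0.6]],"dr":[[0,0,0],[0,0,0],[0,0,0],[0,0,0]],"hand":[0.55,0.55,0.55,0.55]}'
python3 -m crank '{"slide":[[0,0,0.2],[0,0,0.4],[0,0,0.6],[0,0,0.6]],"dr":[[0,0,0],[0,0,0],[0,0,0],[0,0,0]],"hand":[0.55,0.55,0.55,0.55]}'
```

```text
clock: 15.8
position: [0.5766, 0.2541, 0.294]
tcp_rot: [0.199, -3.133, 0.001]
wrist_force: [0.0, 0.2, -0.6]
finger_gap: 0.539
finger_force: 26.2
clock: 16.13
position: [0.5763, 0.2545, 0.2756]
tcp_rot: [0.2, -3.133, 0.001]
wrist_force: [0.3, 0.8, -1.1]
finger_gap: 0.535
finger_force: 26.2
clock: 16.47
position: [0.5763, 0.2545, 0.2576]
tcp_rot: [0.2, -3.133, 0.001]
wrist_force: [-0.2, -1.2, -0.0]
finger_gap: 0.535
finger_force: 26.2
```

```bash
python3 -m crank '{"slide":[[0,0,0.15],[0,0,0.3],[0,0,0.3]],"dr":[[0,0,0],[0,0,0],[0,0,0]],"hand":[0.55,0.55,0.55]}'
python3 -m crank '{"slide":[[0,0,0.07],[0,0,0.07],[0,0,0.07]],"dr":[[0,0,0],[0,0,0],[0,0,0]],"hand":[0.55,0.55,0.55]}'
```

```text
clock: 16.72
position: [0.5765, 0.2545, 0.2493]
tcp_rot: [0.2, -3.134, 0.001]
wrist_force: [-0.4, 0.7, -0.7]
finger_gap: 0.539
finger_force: 26.2
clock: 16.97
position: [0.5768, 0.2547, 0.2482]
tcp_rot: [-0.2, 3.135, 0.0]
wrist_force: [-0.2, -0.2, -0.6]
finger_gap: 0.538
finger_force: 26.2
```

```bash
python3 -m crank '{"slide":[[0,0,0.08],[0,0,0.08],[0,0,0.08]],"dr":[[0,0,0],[0,0,0],[0,0,0]],"hand":[0.55,0.55,0.55]}'
python3 -m crank '{"slide":[[0,0,0.05],[0,0,0.05],[0,0,0.05]],"dr":[[0,0,0],[0,0,0],[0,0,0]],"hand":[0.55,0.55,0.55]}'
```

```text
clock: 17.22
position: [0.5769, 0.2546, 0.2459]
tcp_rot: [-0.2, 3.135, 0.0]
wrist_force: [-0.5, -0.1, 1.7]
finger_gap: 0.537
finger_force: 26.3
clock: 17.47
position: [0.5769, 0.2546, 0.2454]
tcp_rot: [-0.2, 3.134, 0.0]
wrist_force: [-1.8, 0.3, 6.3]
finger_gap: 0.54
finger_force: 26.7
```

```bash
python3 -m crank '{"slide":[[0,0,0],[0,0,0],[0,0,0],[0,0,0]],"dr":[[0,0,0],[0,0,0],[0,0,0],[0,0,0]],"hand":[0.45,0.35,0.32,0.32]}'
python3 -m crank '{"slide":[[0,0,-0.7],[0,0,-1.5],[0,0,-2.7],[0,0,-3.4],[0,0,-3.4],[0,0,-3.4]],"dr":[[0,0,0],[0,0,0],[0,0,0],[0,0,0],[0,0,0],[0,0,0]],"hand":[0.32,0.32,0.32,0.32,0.32,0.32]}'
python3 - <<'E'
from seg import *
import pickle
f=grab("wrist");pickle.dump(f,open("w13.pkl","wb"))
m=f["image"].max(2)<70; e=proj(f,(.5769,.2546,.08),True); print(e)
for q in blobs(m,300,90000):
    x,y,w,h=cv2.boundingRect(q[3]); print((x,y,w,h),q[2])
k=(int(e[0]),int(e[1]))
cv2.imwrite("pics/w13.png",f["image"])
plan(.5098,-.041,.14,97)
E
```

```text
clock: 17.8
position: [0.5767, 0.2546, 0.2439]
tcp_rot: [0.2, -3.135, -0.0]
wrist_force: [0.2, 0.1, -0.8]
finger_gap: 0.682
finger_force: 0.0
clock: 18.3
position: [0.5771, 0.2547, 0.3475]
tcp_rot: [-0.2, 3.132, 0.001]
wrist_force: [-0.2, -0.6, -0.2]
finger_gap: 0.678
finger_force: 0.0
[323.14894277 201.65423175]
(616, 367, 24, 33) 375.0
(0, 195, 26, 109) 721.5
(5, 114, 635, 286) 81765.0
(248, 106, 150, 148) 16929.0
(119, 82, 231, 138) 7859.5
(618, 73, 22, 37) 389.0
(544, 0, 56, 21) 493.5
(472, 0, 70, 57) 1675.5
(70, 0, 72, 20) 391.5
slide [3.46, -9.49, 1.7] dr [0.0, -0.0, 0.05] cur 97.3 j6 -1.39 grasp [0.5765 0.2546 0.1909]
```

```bash
python3 -m crank '{"slide":[[3.5,-9.5,0],[3.5,-9.5,0],[3.5,-9.5,0],[3.5,-9.5,0],[3.5,-9.5,0],[3.5,-9.5,0],[3.5,-9.5,0],[3.5,-9.5,0]],"dr":[[0,0,0],[0,0,0],[0,0,0],[0,0,0],[0,0,0],[0,0,0],[0,0,0],[0,0,0]],"hand":[0.32,0.32,0.32,0.32,0.32,0.32,0.32,0.32]}'
python3 - <<'E'
from seg import *
import pickle
f=pickle.load(open("w13.pkl","rb"))
m=(f["image"].max(2)<45).astype(np.uint8)
n,l,s,c=cv2.connectedComponentsWithStats(m)
for i in range(1,n):
    if s[i,4]>300 and abs(c[i,0]-323)<60: print(s[i],np.round(c[i],1))
plan(.5098,-.041,.08,97)
E
```

```text
clock: 19.02
position: [0.5069, -0.0456, 0.3443]
tcp_rot: [0.194, -3.131, 0.003]
wrist_force: [-0.7, -0.1, 0.2]
finger_gap: 0.684
finger_force: 0.0
[ 249  107  149  146 2088] [327.3 181.4]
[ 294  172   57   57 1082] [322.8 196.8]
[   57   240   531   160 48008] [321.5 344.1]
slide [-0.13, 0.14, 3.64] dr [-0.01, -0.05, 0.02] cur 97.1 j6 -1.92 grasp [ 0.5061 -0.0459  0.1893]
```

```bash
python3 -m crank '{"slide":[[-0.13,0.14,1],[-0.13,0.14,2],[-0.13,0.14,3],[-0.13,0.14,3.6],[-0.13,0.14,3.6],[-0.13,0.14,3.6]],"dr":[[0,0,0],[0,0,0],[0,0,0],[0,0,0],[0,0,0],[0,0,0]],"hand":[0.28,0.28,0.28,0.28,0.28,0.28]}'
python3 - <<'E'
from seg import *
f=grab("wrist"); e=proj(f,(.5098,-.041,.017),True); print(e)
h=cv2.cvtColor(f["image"],cv2.COLOR_BGR2HSV); m=(h[...,1]<70)&(h[...,2]>80)
for q in blobs(m,1000,9000):
    if np.hypot(q[0]-e[0],q[1]-e[1])<30: print(np.round(q[:3],1),cv2.boundingRect(q[3]),np.round(onz(f,q[:2],.018,True),4))
b=matobjs(f["image"],(e[0],e[1]),500,20000)
if b:
  for q in b[0]: print(np.round(q[:3],1),cv2.boundingRect(q[3]),np.round(onz(f,q[:2],.018,True),4))
plan(.5098,-.041,.03,97)
cv2.imwrite("pics/w14.png",f["image"])
E
```

```text
clock: 19.52
position: [0.5115, -0.0363, 0.2364]
tcp_rot: [0.2, -3.131, -0.002]
wrist_force: [-0.3, -0.4, 1.4]
finger_gap: 0.72
finger_force: 0.0
[316.48403461 220.84871488]
[ 315.5  219.5 5016. ] (275, 179, 82, 81) [ 0.5086 -0.0418  0.018 ]
[ 222.1  287.  4376.5] (146, 240, 116, 91) [ 0.5695 -0.1032  0.018 ]
[ 159.7  222.4 1733. ] (139, 191, 43, 64) [ 0.5261 -0.1517  0.018 ]
[ 316.5  220.5 5068. ] (276, 180, 82, 82) [ 0.5092 -0.0411  0.018 ]
slide [0.1, -0.14, 1.76] dr [0.01, -0.01, 0.05] cur 97.3 j6 -1.91 grasp [ 0.5121 -0.0364  0.0828]
```

```bash
python3 -m crank '{"slide":[[0.12,-0.14,0],[0.12,-0.14,0.6],[0.12,-0.14,1.2],[0.12,-0.14,1.7],[0.12,-0.14,1.77],[0.12,-0.14,1.77]],"dr":[[0,0,0],[0,0,0],[0,0,0],[0,0,0],[0,0,0],[0,0,0]],"hand":[0.28,0.28,0.28,0.28,0.28,0.28]}'
python3 -m crank '{"slide":[[0,0,0],[0,0,0],[0,0,0],[0,0,0],[0,0,0],[0,0,0]],"dr":[[0,0,0],[0,0,0],[0,0,0],[0,0,0],[0,0,0],[0,0,0]],"hand":[0.45,0.55,0.55,0.55,0.55,0.55]}' 35
python3 -m crank '{"slide":[[0,0,-0.5],[0,0,-2],[0,0,-4],[0,0,-5],[0,0,-5],[0,0,-5]],"dr":[[0,0,0],[0,0,0],[0,0,0],[0,0,0],[0,0,0],[0,0,0]],"hand":[0.55,0.55,0.55,0.55,0.55,0.55]}'
python3 - <<'E'
from seg import *
f=grab("wrist"); o=ctrl.observe(); print(o["position"])
cv2.imwrite("pics/w15.png",f["image"])
b=matobjs(f["image"],(316,120),500,20000)
h=cv2.cvtColor(f["image"],cv2.COLOR_BGR2HSV); m=(h[...,1]<70)&(h[...,2]>80)
for q in blobs(m,1000,9000): 
  if 200<q[1]<300 and 250<q[0]<400: print(np.round(q[:3],1),cv2.boundingRect(q[3]))
plan(.577,.2545,.2,97)
E
```

```text
clock: 20.07
position: [0.5092, -0.0415, 0.1855]
tcp_rot: [-0.2, 3.135, 0.0]
wrist_force: [0.4, -0.1, -0.5]
finger_gap: 0.719
finger_force: 0.0
clock: 20.57
position: [0.5097, -0.0415, 0.1869]
tcp_rot: [-0.2, 3.132, -0.001]
wrist_force: [-0.9, -0.0, 5.5]
finger_gap: 0.553
finger_force: 35.7
clock: 21.07
position: [0.5103, -0.0416, 0.3397]
tcp_rot: [-0.199, 3.125, -0.004]
wrist_force: [-0.1, -0.6, -0.7]
finger_gap: 0.557
finger_force: 36.5
[ 0.50929141 -0.0413532   0.3368658 ]
[ 321.9  252.2 8212.5] (272, 201, 101, 103)
slide [-3.49, 9.49, -0.6] dr [-0.01, 0.04, 0.05] cur 97.3 j6 -1.92 grasp [ 0.51   -0.0415  0.1819]
```

```bash
python3 -m crank '{"slide":[[-3.5,9.5,0],[-3.5,9.5,0],[-3.5,9.5,0],[-3.5,9.5,0],[-3.5,9.5,0],[-3.5,9.5,0],[-3.5,9.5,0],[-3.5,9.5,0]],"dr":[[0,0,0],[0,0,0],[0,0,0],[0,0,0],[0,0,0],[0,0,0],[0,0,0],[0,0,0]],"hand":[0.55,0.55,0.55,0.55,0.55,0.55,0.55,0.55]}'
python3 -m crank '{"slide":[[0,0,0],[0,0,0.2],[0,0,0.3],[0,0,0.3]],"dr":[[0,0,0],[0,0,0],[0,0,0],[0,0,0]],"hand":[0.55,0.55,0.55,0.55]}'
python3 - <<'E'
from seg import *
plan(.5762,.2542,.13,97)
f=grab("wrist"); o=ctrl.observe();Q=R.from_rotvec(o["tcp_rot"]);P=np.array(o["position"])
ct=Q.inv().apply(np.array(f["position"])-P); cr=Q.inv()*R.from_rotvec(f["orientation"])
def off(uv,ztool):
    r,d=ray(dict(f,position=ct,orientation=cr.as_rotvec()),uv,True); return r+d*(ztool-r[2])/d[2]
print(off((321.9,252.2),.169)*1000)
E
```

```text
clock: 21.78
position: [0.5772, 0.2599, 0.3317]
tcp_rot: [0.205, -3.132, -0.004]
wrist_force: [1.2, 0.2, 0.8]
finger_gap: 0.555
finger_force: 36.6
clock: 22.12
position: [0.5763, 0.2529, 0.324]
tcp_rot: [0.197, -3.131, 0.003]
wrist_force: [-0.4, 0.5, -0.6]
finger_gap: 0.556
finger_force: 36.6
slide [-0.01, 0.05, 1.3] dr [-0.01, -0.04, 0.03] cur 97.2 j6 -1.39 grasp [0.5757 0.2526 0.1691]
[  2.98405372  -1.44017106 169.        ]
```

```bash
python3 -m crank '{"slide":[[-0.03,0.05,0.2],[-0.03,0.05,0.4],[-0.03,0.05,0.6],[-0.03,0.05,0.8],[-0.03,0.05,1],[-0.03,0.05,1]],"dr":[[0,0,0],[0,0,0],[0,0,0],[0,0,0],[0,0,0],[0,0,0]],"hand":[0.55,0.55,0.55,0.55,0.55,0.55]}'
python3 -m crank '{"slide":[[0,0,0.2],[0,0,0.4],[0,0,0.5],[0,0,0.5]],"dr":[[0,0,0],[0,0,0],[0,0,0],[0,0,0]],"hand":[0.55,0.55,0.55,0.55]}'
python3 -m crank '{"slide":[[0,0,0.1],[0,0,0.2],[0,0,0.3],[0,0,0.3]],"dr":[[0,0,0],[0,0,0],[0,0,0],[0,0,0]],"hand":[0.55,0.55,0.55,0.55]}'
```

```text
clock: 22.67
position: [0.5773, 0.256, 0.2944]
tcp_rot: [0.199, -3.132, 0.001]
wrist_force: [0.2, -1.0, -1.0]
finger_gap: 0.557
finger_force: 36.6
clock: 23.0
position: [0.5775, 0.2562, 0.2801]
tcp_rot: [0.2, -3.133, 0.001]
wrist_force: [0.6, -0.0, -1.3]
finger_gap: 0.557
finger_force: 36.6
clock: 23.33
position: [0.5776, 0.2562, 0.2715]
tcp_rot: [0.2, -3.134, 0.0]
wrist_force: [-0.6, -0.2, -1.4]
finger_gap: 0.555
finger_force: 36.6
```

```bash
python3 -m crank '{"slide":[[0.02,-0.05,0.1],[0.02,-0.05,0.2],[0.02,-0.05,0.2]],"dr":[[0,0,0],[0,0,0],[0,0,0]],"hand":[0.55,0.55,0.55]}'
python3 -m crank '{"slide":[[0,0,0.07],[0,0,0.07],[0,0,0.07]],"dr":[[0,0,0],[0,0,0],[0,0,0]],"hand":[0.55,0.55,0.55]}'
python3 -m crank '{"slide":[[0,0,0.07],[0,0,0.07],[0,0,0.07]],"dr":[[0,0,0],[0,0,0],[0,0,0]],"hand":[0.55,0.55,0.55]}'
```

```text
clock: 23.58
position: [0.5772, 0.2545, 0.2654]
tcp_rot: [0.2, -3.134, 0.0]
wrist_force: [0.1, -0.1, -0.4]
finger_gap: 0.554
finger_force: 36.6
clock: 23.83
position: [0.5774, 0.2547, 0.264]
tcp_rot: [0.2, -3.135, -0.0]
wrist_force: [-0.0, 0.2, -0.6]
finger_gap: 0.554
finger_force: 36.6
clock: 24.08
position: [0.5774, 0.2547, 0.2619]
tcp_rot: [0.2, -3.135, -0.0]
wrist_force: [0.2, 0.8, -0.9]
finger_gap: 0.555
finger_force: 36.6
```

```bash
python3 -m crank '{"slide":[[0,0,0.07],[0,0,0.07],[0,0,0.07]],"dr":[[0,0,0],[0,0,0],[0,0,0]],"hand":[0.55,0.55,0.55]}'
python3 -m crank '{"slide":[[0,0,0.05],[0,0,0.05],[0,0,0.05]],"dr":[[0,0,0],[0,0,0],[0,0,0]],"hand":[0.55,0.55,0.55]}'
```

```text
clock: 24.33
position: [0.5777, 0.2547, 0.2607]
tcp_rot: [-0.2, 3.134, 0.0]
wrist_force: [-0.8, -0.3, 4.7]
finger_gap: 0.552
finger_force: 37.0
clock: 24.58
position: [0.5778, 0.2547, 0.2605]
tcp_rot: [-0.2, 3.132, 0.001]
wrist_force: [-2.4, -0.5, 10.1]
finger_gap: 0.55
finger_force: 37.6
```

```bash
python3 -m crank '{"slide":[[0,0,0],[0,0,0],[0,0,0],[0,0,0]],"dr":[[0,0,0],[0,0,0],[0,0,0],[0,0,0]],"hand":[0.45,0.32,0.25,0.25]}'
python3 -m crank '{"slide":[[0,0,-0.7],[0,0,-1.5],[0,0,-2.7],[0,0,-3],[0,0,-3],[0,0,-3]],"dr":[[0,0,0],[0,0,0],[0,0,0],[0,0,0],[0,0,0],[0,0,0]],"hand":[0.25,0.25,0.25,0.25,0.25,0.25]}'
python3 - <<'E'
from seg import *
import pickle
f=grab("wrist");pickle.dump(f,open("w16.pkl","wb"));cv2.imwrite("pics/w16.png",f["image"])
print("exp collar top",proj(f,(.576,.2546,.098),True),"neck top",proj(f,(.576,.2546,.106),True))
m=(f["image"].max(2)<45).astype(np.uint8)
n,l,s,c=cv2.connectedComponentsWithStats(m)
for i in range(1,n):
    if s[i,4]>100 and abs(c[i,0]-323)<60: print(s[i],np.round(c[i],1))
plan(.524,-.150,.15,97)
E
```

```text
clock: 24.92
position: [0.5773, 0.2547, 0.2579]
tcp_rot: [0.2, -3.135, -0.0]
wrist_force: [0.3, 0.8, -0.2]
finger_gap: 0.748
finger_force: 0.0
clock: 25.42
position: [0.5772, 0.2547, 0.348]
tcp_rot: [-0.2, 3.135, 0.0]
wrist_force: [-0.3, -0.6, 0.3]
finger_gap: 0.753
finger_force: 0.0
exp collar top [323.7275508  207.51970832] neck top [323.797657   210.66393354]
[ 249  107  149  147 2073] [327.  181.7]
[   53   241   539   159 47829] [322.  344.7]
slide [3.46, -13.15, 1.41] dr [-0.0, -0.02, 0.05] cur 97.3 j6 -1.39 grasp [0.5765 0.2545 0.1918]
```

```bash
python3 -m crank '{"slide":[[3.5,-13.1,0],[3.5,-13.1,0],[3.5,-13.1,0],[3.5,-13.1,0],[3.5,-13.1,0],[3.5,-13.1,0],[3.5,-13.1,0],[3.5,-13.1,0]],"dr":[[0,0,28],[0,0,28],[0,0,28],[0,0,28],[0,0,28],[0,0,28],[0,0,28],[0,0,28]],"hand":[0.25,0.25,0.25,0.25,0.25,0.25,0.25,0.25]}'
python3 - <<'E'
from h import *
plan(.524,-.150,.15,-71)
E
```

```text
clock: 26.13
position: [0.5316, -0.0773, 0.346]
tcp_rot: [-1.335, -2.839, 0.001]
wrist_force: [1.6, 0.2, -0.1]
finger_gap: 0.75
finger_force: 0.0
slide [-1.71, -1.74, 1.36] dr [0.0, -0.04, -11.56] cur 39.7 j6 -0.97 grasp [ 0.531  -0.0771  0.191 ]
```

```bash
python3 -m crank '{"slide":[[-1.7,-1.7,0],[-1.7,-1.7,0],[-1.7,-1.7,1],[-1.7,-1.7,2],[-1.7,-1.7,3],[-1.7,-1.7,3],[-1.7,-1.7,3],[-1.7,-1.7,3]],"dr":[[0,0,18.4],[0,0,18.4],[0,0,18.4],[0,0,18.4],[0,0,18.4],[0,0,18.4],[0,0,18.4],[0,0,18.4]],"hand":[0.25,0.25,0.25,0.25,0.25,0.25,0.25,0.25]}'
python3 -m crank '{"slide":[[0,0,0],[0,0,0],[0,0,0],[0,0,0],[0,0,0],[0,0,0],[0,0,0],[0,0,0]],"dr":[[0,0,9],[0,0,9],[0,0,9],[0,0,9],[0,0,9],[0,0,9],[0,0,9],[0,0,9]],"hand":[0.25,0.25,0.25,0.25,0.25,0.25,0.25,0.25]}'
python3 - <<'E'
from seg import *
plan(.524,-.150,.035,-71)
f=grab("wrist"); e=proj(f,(.524,-.150,.02),True); print(e)
cv2.imwrite("pics/w17.png",f["image"])
h=cv2.cvtColor(f["image"],cv2.COLOR_BGR2HSV); m=cv2.inRange(h,(12,50,90),(32,255,255))>0
for q in blobs(m,400,9000):
    if np.hypot(q[0]-e[0],q[1]-e[1])<60:
        pts=np.array([onz(f,p[0],.0195,True)[:2] for p in q[3]])*1000
        r=cv2.minAreaRect(pts.astype(np.float32)); bx=cv2.boxPoints(r)
        print(np.round(q[:3],1),np.round(onz(f,q[:2],.0195,True),4),r[0])
        for e2 in(bx[1]-bx[0],bx[2]-bx[1]): print(" edge",round(float(np.linalg.norm(e2)),1),"deg",round(float(np.degrees(np.arctan2(e2[1],e2[0]))),1))
E
```

```text
clock: 26.8
position: [0.5255, -0.1472, 0.255]
tcp_rot: [-2.532, -1.85, 0.005]
wrist_force: [0.2, 0.6, 0.0]
finger_gap: 0.752
finger_force: 0.0
clock: 27.47
position: [0.5257, -0.1471, 0.256]
tcp_rot: [-3.099, -0.502, 0.006]
wrist_force: [0.1, -0.1, 0.7]
finger_gap: 0.757
finger_force: 0.0
slide [-0.08, 0.08, 2.2] dr [-0.03, 0.03, -0.1] cur -71.6 j6 0.85 grasp [ 0.5251 -0.1468  0.101 ]
[324.45161069 216.29809713]
[ 325.9  216.5 1698.5] [ 0.524  -0.151   0.0195] (522.5581665039062, -151.33224487304688)
 edge 25.9 deg -70.4
 edge 45.6 deg 19.6
```

```bash
python3 -m crank '{"slide":[[-0.07,0.1,0.5],[-0.07,0.1,1.2],[-0.07,0.1,1.8],[-0.07,0.1,2.2],[-0.07,0.1,2.27],[-0.07,0.1,2.27],[-0.07,0.1,2.27]],"dr":[[0,0,-0.15],[0,0,-0.15],[0,0,-0.15],[0,0,-0.15],[0,0,-0.15],[0,0,-0.15],[0,0,-0.15]],"hand":[0.4,0.45,0.45,0.45,0.45,0.45,0.45]}'
python3 -m crank '{"slide":[[0,0,0],[0,0,0],[0,0,0],[0,0,0],[0,0,0],[0,0,0]],"dr":[[0,0,0],[0,0,0],[0,0,0],[0,0,0],[0,0,0],[0,0,0]],"hand":[0.6,0.8,0.8,0.8,0.8,0.8]}' 35
```

```text
clock: 28.1
position: [0.5255, -0.151, 0.1898]
tcp_rot: [-3.095, -0.536, 0.001]
wrist_force: [-0.5, -0.4, -0.2]
finger_gap: 0.548
finger_force: 0.0
clock: 28.6
position: [0.526, -0.1511, 0.1911]
tcp_rot: [3.095, 0.535, 0.002]
wrist_force: [-0.4, -0.1, 6.4]
finger_gap: 0.268
finger_force: 34.4
```

```bash
python3 -m crank '{"slide":[[0,0,0],[0,0,0],[0.0,0,0.15],[0,0,0.15],[0,0,0.15]],"dr":[[0,0,0],[0,0,0],[0,0,0],[0,0,0],[0,0,0]],"hand":[0.5,0.5,0.5,0.5,0.5]}'
python3 -m crank '{"slide":[[0,0,0],[0,0,0],[0,0,0],[0,0,0],[0,0,0],[0,0,0]],"dr":[[0,0,0],[0,0,0],[0,0,0],[0,0,0],[0,0,0],[0,0,0]],"hand":[0.6,0.8,0.8,0.8,0.8,0.8]}' 40
```

```text
clock: 29.02
position: [0.5253, -0.1509, 0.185]
tcp_rot: [-3.095, -0.535, 0.002]
wrist_force: [-0.3, -0.3, -1.1]
finger_gap: 0.502
finger_force: 0.0
clock: 29.52
position: [0.5256, -0.151, 0.1858]
tcp_rot: [-3.096, -0.535, -0.0]
wrist_force: [-0.4, -0.3, 1.6]
finger_gap: 0.27
finger_force: 39.1
```

```bash
python3 -m crank '{"slide":[[0,0,-0.3],[0,0,-1],[0,0,-2],[0,0,-3],[0,0,-3],[0,0,-3]],"dr":[[0,0,0],[0,0,0],[0,0,0],[0,0,0],[0,0,0],[0,0,0]],"hand":[0.8,0.8,0.8,0.8,0.8,0.8]}'
python3 - <<'E'
from h import *
plan(.588,.143,.1,7)
E
```

```text
clock: 30.02
position: [0.5263, -0.1513, 0.278]
tcp_rot: [3.093, 0.534, 0.007]
wrist_force: [-0.4, -0.3, -0.5]
finger_gap: 0.27
finger_force: 39.3
slide [5.23, -8.55, 0.76] dr [0.05, -0.01, -12.9] cur -70.4 j6 0.82 grasp [ 0.527  -0.1516  0.123 ]
```

```bash
python3 -m crank '{"slide":[[5.2,-8.5,0],[5.2,-8.5,0],[5.2,-8.5,0],[5.2,-8.5,0],[5.2,-8.5,0],[5.2,-8.5,0],[5.2,-8.5,0],[5.2,-8.5,0]],"dr":[[0,0,-12.9],[0,0,-12.9],[0,0,-12.9],[0,0,-12.9],[0,0,-12.9],[0,0,-12.9],[0,0,-12.9],[0,0,-12.9]],"hand":[0.8,0.8,0.8,0.8,0.8,0.8,0.8,0.8]}'
python3 - <<'E'
from h import *
plan(.588,.143,.1,7)
E
```

```text
clock: 30.68
position: [0.5873, 0.1473, 0.2742]
tcp_rot: [-2.448, -1.964, -0.003]
wrist_force: [0.1, -0.7, -0.5]
finger_gap: 0.27
finger_force: 39.4
slide [-0.14, 0.06, 0.64] dr [-0.01, -0.03, -3.25] cur -12.5 j6 0.35 grasp [0.5872 0.1479 0.1192]
```

```bash
python3 -m crank '{"slide":[[-0.14,0.06,0],[-0.14,0.06,0],[-0.14,0.06,0.5],[-0.14,0.06,0.6],[-0.14,0.06,0.6],[-0.14,0.06,0.6]],"dr":[[0,0,-3.25],[0,0,-3.25],[0,0,-3.25],[0,0,-3.25],[0,0,-3.25],[0,0,-3.25]],"hand":[0.8,0.8,0.8,0.8,0.8,0.8]}'
python3 - <<'E'
from seg import *
plan(.588,.143,.1,7)
f=grab("wrist"); cv2.imwrite("pics/w18.png",f["image"]);o=ctrl.observe();Q=R.from_rotvec(o["tcp_rot"])
e=proj(f,(.588,.143,.026),True);print(e)
for q in color(f["image"],(105,200,60),(125,255,255),500):
    print("blue",np.round(q[:3],1),cv2.boundingRect(q[3]),np.round(onz(f,q[:2],.0266,True),4))
h=cv2.cvtColor(f["image"],cv2.COLOR_BGR2HSV); m=cv2.inRange(h,(12,50,60),(32,255,255))>0
for q in blobs(m,400,20000):
    p=onz(f,q[:2],float(o["position"][2]-.1858+.0195),True)
    print("brass",np.round(q[:3],1),np.round(Q.inv().apply(p-o["position"])*1000,1),np.round(p,4))
E
```

```text
clock: 31.18
position: [0.5875, 0.1369, 0.2568]
tcp_rot: [-2.096, -2.339, 0.003]
wrist_force: [0.2, -0.6, 0.7]
finger_gap: 0.269
finger_force: 39.4
slide [0.2, 0.04, 0.06] dr [-0.02, -0.0, -0.12] cur 6.3 j6 0.0 grasp [0.5871 0.1369 0.1018]
[324.73771033 206.7017416 ]
blue [ 329.3  179.6 2256. ] (288, 161, 73, 52) [0.5889 0.162  0.0266]
brass [ 321.9  259.6 3516. ] [ -1.9  -0.7 166.3] [0.5871 0.1349 0.0911]
```

```bash
python3 -m crank '{"slide":[[0.27,0.04,0.5],[0.27,0.04,0.9],[0.27,0.04,0.9],[0.27,0.04,0.9]],"dr":[[0,0,-0.12],[0,0,-0.12],[0,0,-0.12],[0,0,-0.12]],"hand":[0.8,0.8,0.8,0.8]}'
python3 - <<'E'
from seg import *
f=grab("wrist"); print(np.round(ctrl.observe()["position"],4))
for q in color(f["image"],(105,200,60),(125,255,255),300):
    x,y,w,h=cv2.boundingRect(q[3]); P=q[3][:,0]
    if abs(q[0]-325)>60: continue
    for u in (P[np.argmin(P[:,0]+P[:,1])],P[np.argmin(P[:,1]-P[:,0])],P[np.argmin(P[:,1])]): print("blue corner",u,np.round(onz(f,u,.0266,True),4))
a=np.radians(97.1);yv=np.array([np.cos(a),np.sin(a)]);xv=np.array([yv[1],-yv[0]])
for s in(-1,1): print("exp",np.array([.588,.143])+.031*yv+s*.025*xv)
E
```

```text
clock: 31.57
position: [0.588, 0.1451, 0.2306]
tcp_rot: [-2.08, -2.354, 0.001]
wrist_force: [-0.2, -0.1, -0.3]
finger_gap: 0.269
finger_force: 39.4
[0.5884 0.1451 0.2313]
blue corner [282 180] [0.5611 0.1717 0.0266]
blue corner [363 183] [0.6078 0.1757 0.0266]
blue corner [282 180] [0.5611 0.1717 0.0266]
exp [0.55936006 0.17067225]
exp [0.60897665 0.17685233]
```

```bash
python3 -m crank '{"slide":[[0,0,0.4],[0,0,0.8],[0,0,0.9],[0,0,0.9]],"dr":[[0,0,0],[0,0,0],[0,0,0],[0,0,0]],"hand":[0.8,0.8,0.8,0.8]}'
python3 -m crank '{"slide":[[0,0,0.07],[0,0,0.1],[0,0,0.1]],"dr":[[0,0,0],[0,0,0],[0,0,0]],"hand":[0.8,0.8,0.8]}'
python3 -m crank '{"slide":[[0,0,0.06],[0,0,0.06],[0,0,0.06]],"dr":[[0,0,0],[0,0,0],[0,0,0]],"hand":[0.8,0.8,0.8]}'
```

```text
clock: 31.95
position: [0.588, 0.1451, 0.2037]
tcp_rot: [-2.08, -2.354, 0.001]
wrist_force: [0.0, 0.6, -0.4]
finger_gap: 0.271
finger_force: 39.4
clock: 32.2
position: [0.5884, 0.1452, 0.2013]
tcp_rot: [2.079, 2.354, 0.001]
wrist_force: [0.3, 0.4, -0.9]
finger_gap: 0.272
finger_force: 39.4
clock: 32.45
position: [0.5885, 0.1453, 0.1995]
tcp_rot: [2.079, 2.354, 0.002]
wrist_force: [0.6, 0.5, 1.4]
finger_gap: 0.272
finger_force: 40.7
```

```bash
python3 -m crank '{"slide":[[0,0,0.05],[0,0,0.05],[0,0,0.05]],"dr":[[0,0,0],[0,0,0],[0,0,0]],"hand":[0.8,0.8,0.8]}'
python3 -m crank '{"slide":[[0,0,0],[0,0,0],[0,0,0],[0,0,-0.1],[0,0,-0.1]],"dr":[[0,0,0],[0,0,0],[0,0,0],[0,0,0],[0,0,0]],"hand":[0.65,0.5,0.5,0.5,0.5]}'
python3 -m crank '{"slide":[[0,0,-0.7],[0,0,-1.5],[0,0,-2.7],[0,0,-3],[0,0,-3],[0,0,-3]],"dr":[[0,0,0],[0,0,0],[0,0,0],[0,0,0],[0,0,0],[0,0,0]],"hand":[0.5,0.5,0.5,0.5,0.5,0.5]}'
python3 - <<'E'
from seg import *
f=grab("wrist"); cv2.imwrite("pics/w19.png",f["image"])
h=cv2.cvtColor(f["image"],cv2.COLOR_BGR2HSV); m=cv2.inRange(h,(12,50,60),(32,255,255))>0
for q in blobs(m,200,20000):
    if abs(q[0]-325)>80: continue
    z=.032; pts=np.array([onz(f,p[0],z,True)[:2] for p in q[3]])*1000
    r=cv2.minAreaRect(pts.astype(np.float32)); bx=cv2.boxPoints(r); print("brass",np.round(q[:3],1),np.round(onz(f,q[:2],z,True),4),r[0])
    for e2 in(bx[1]-bx[0],bx[2]-bx[1]): print(" edge",round(float(np.linalg.norm(e2)),1),"deg",round(float(np.degrees(np.arctan2(e2[1],e2[0]))),1))
plan(.6085,-.0233,.1,-22)
E
```

```text
clock: 32.7
position: [0.5885, 0.1453, 0.1993]
tcp_rot: [2.078, 2.354, 0.003]
wrist_force: [-1.9, -0.8, 9.2]
finger_gap: 0.267
finger_force: 45.4
clock: 33.12
position: [0.5881, 0.1452, 0.2005]
tcp_rot: [-2.079, -2.355, 0.0]
wrist_force: [0.1, -1.0, 1.0]
finger_gap: 0.501
finger_force: 0.0
clock: 33.62
position: [0.5879, 0.1452, 0.2904]
tcp_rot: [2.079, 2.355, 0.0]
wrist_force: [-0.7, 0.1, 0.0]
finger_gap: 0.499
finger_force: 0.0
brass [ 322.8  207.  1373. ] [0.5887 0.143  0.032 ] (588.6000366210938, 142.05506896972656)
 edge 44.3 deg -82.9
 edge 25.5 deg 7.1
slide [-5.66, 0.0, 1.14] dr [-0.02, 0.0, 4.85] cur 7.1 j6 0.0 grasp [0.5871 0.1451 0.1342]
```

```bash
python3 -m crank '{"slide":[[-5.7,0,0],[-5.7,0,0],[-5.7,0,0],[-5.7,0,0],[-5.7,0,0.5],[-5.7,0,1],[-5.7,0,1],[-5.7,0,1]],"dr":[[0,0,-3.3],[0,0,-3.3],[0,0,-3.3],[0,0,-3.3],[0,0,-3.3],[0,0,-3.3],[0,0,-3.3],[0,0,-3.3]],"hand":[0.5,0.5,0.5,0.5,0.5,0.5,0.5,0.5]}'
python3 - <<'E'
from seg import *
plan(.6085,-.0233,.035,27)
f=grab("wrist"); e=proj(f,(.6085,-.0233,.02),True); print(e)
cv2.imwrite("pics/w20.png",f["image"])
for q in matobjs(f["image"],(float(e[0]),float(e[1])),300,9000)[0]:
    if np.hypot(q[0]-e[0],q[1]-e[1])<30:
        print(np.round(q[:3],1),np.round(onz(f,q[:2],.016,True),4))
        ap=cv2.approxPolyDP(q[3],4,True)[:,0]; w=np.array([onz(f,p,.02,True)[:2] for p in ap])*1000
        for i in range(len(w)): d=w[i]-w[i-1];print(" ",round(float(np.linalg.norm(d)),1),round(float(np.degrees(np.arctan2(d[1],d[0]))%60),1))
E
```

```text
clock: 34.33
position: [0.6083, -0.0245, 0.2578]
tcp_rot: [-1.641, -2.672, 0.003]
wrist_force: [0.5, 0.1, -0.2]
finger_gap: 0.5
finger_force: 0.0
slide [0.02, 0.03, 2.26] dr [-0.05, -0.04, -0.02] cur 26.9 j6 -0.62 grasp [ 0.6074 -0.0243  0.1028]
[325.42223348 212.11972978]
[ 324.6  212.4 1508.5] [ 0.6086 -0.0248  0.016 ]
  18.2 58.8
  13.2 59.5
  17.7 51.4
  18.6 54.7
  15.9 58.7
  17.7 58.1
```

```bash
python3 -m crank '{"slide":[[0,0.03,0.6],[0,0.03,1.3],[0,0.03,2],[0,0.03,2.3],[0,0.03,2.42],[0,0.03,2.42],[0,0.03,2.42],[0,0.03,2.42]],"dr":[[0,0,0],[0,0,0],[0,0,0],[0,0,0],[0,0,0],[0,0,0],[0,0,0],[0,0,0]],"hand":[0.5,0.5,0.5,0.5,0.5,0.5,0.5,0.5]}'
```

```text
clock: 35.05
position: [0.6108, -0.0239, 0.1892]
tcp_rot: [1.642, 2.676, 0.002]
wrist_force: [0.1, 0.7, -0.3]
finger_gap: 0.496
finger_force: 0.0
```

```bash
python3 -m crank '{"slide":[[0,-0.05,0.13],[0,-0.05,0.13],[0,-0.05,0.13]],"dr":[[0,0,0],[0,0,0],[0,0,0]],"hand":[0.5,0.5,0.5]}'
python3 -m crank '{"slide":[[0,0,0],[0,0,0],[0,0,0],[0,0,0],[0,0,0],[0,0,0]],"dr":[[0,0,0],[0,0,0],[0,0,0],[0,0,0],[0,0,0],[0,0,0]],"hand":[0.6,0.75,0.75,0.75,0.75,0.75]}' 40
```

```text
clock: 35.3
position: [0.6087, -0.0248, 0.1842]
tcp_rot: [1.644, 2.677, 0.0]
wrist_force: [0.5, -0.3, 0.2]
finger_gap: 0.5
finger_force: 0.0
clock: 35.8
position: [0.609, -0.0248, 0.1843]
tcp_rot: [1.643, 2.677, 0.001]
wrist_force: [-0.2, 0.6, 4.1]
finger_gap: 0.31
finger_force: 39.9
```

```bash
python3 -m crank '{"slide":[[0,0,-0.3],[0,0,-1],[0,0,-2],[0,0,-3],[0,0,-4],[0,0,-4.7],[0,0,-4.7],[0,0,-4.7]],"dr":[[0,0,0],[0,0,0],[0,0,0],[0,0,0],[0,0,0],[0,0,0],[0,0,0],[0,0,0]],"hand":[0.75,0.75,0.75,0.75,0.75,0.75,0.75,0.75]}'
python3 - <<'E'
from h import *
plan(.5606,.3645,.15,7)
E
```

```text
clock: 36.47
position: [0.6089, -0.0247, 0.3263]
tcp_rot: [1.642, 2.675, 0.002]
wrist_force: [-0.6, -0.6, -1.0]
finger_gap: 0.315
finger_force: 39.5
slide [12.3, 4.44, 0.7] dr [0.02, 0.01, 3.32] cur 26.9 j6 -0.62 grasp [ 0.6093 -0.0247  0.1713]
```

```bash
python3 -m crank '{"slide":[[12.3,4.4,0],[12.3,4.4,0],[12.3,4.4,0],[12.3,4.4,0],[12.3,4.4,0],[12.3,4.4,0],[12.3,4.4,0],[12.3,4.4,0]],"dr":[[0,0,3.3],[0,0,3.3],[0,0,3.3],[0,0,3.3],[0,0,3.3],[0,0,3.3],[0,0,3.3],[0,0,3.3]],"hand":[0.75,0.75,0.75,0.75,0.75,0.75,0.75,0.75]}'
python3 - <<'E'
from h import *
plan(.5606,.3645,.15,7)
E
```

```text
clock: 37.13
position: [0.5661, 0.3036, 0.3226]
tcp_rot: [-2.078, -2.354, 0.006]
wrist_force: [0.9, -0.3, -0.6]
finger_gap: 0.315
finger_force: 39.5
slide [2.04, 0.07, 0.58] dr [-0.04, 0.01, 0.02] cur 7.1 j6 0.26 grasp [0.5655 0.3034 0.1676]
```

```bash
python3 -m crank '{"slide":[[2.04,0.07,0],[2.04,0.07,0],[2.04,0.07,0.7],[2.04,0.07,1.4],[2.04,0.07,2.2],[2.04,0.07,2.5],[2.04,0.07,2.5],[2.04,0.07,2.5]],"dr":[[0,0,0],[0,0,0],[0,0,0],[0,0,0],[0,0,0],[0,0,0],[0,0,0],[0,0,0]],"hand":[0.75,0.75,0.75,0.75,0.75,0.75,0.75,0.75]}'
python3 - <<'E'
from seg import *
plan(.5606,.3645,.06,7)
f=grab("wrist"); cv2.imwrite("pics/w21.png",f["image"]);o=ctrl.observe();Q=R.from_rotvec(o["tcp_rot"])
for q in color(f["image"],(5,180,100),(20,255,255),300):
    P=q[3][:,0]
    if abs(q[0]-325)>60: continue
    for u in (P[np.argmin(P[:,0]+P[:,1])],P[np.argmin(P[:,1]-P[:,0])]): print("orange corner",u,np.round(onz(f,u,.0256,True),4))
a=np.radians(97.1);yv=np.array([np.cos(a),np.sin(a)]);xv=np.array([yv[1],-yv[0]])
for s in(-1,1): print("exp",np.array([.5606,.3645])+.031*yv+s*.025*xv)
h=cv2.cvtColor(f["image"],cv2.COLOR_BGR2HSV); m=(h[...,1]<70)&(h[...,2]>80)
for q in blobs(m,600,6000):
    if abs(q[0]-323)<40 and 200<q[1]<310:
        p=onz(f,q[:2],float(o["position"][2]-.1843+.015),True); print("nut",np.round(q[:3],1),np.round(Q.inv().apply(p-o["position"])*1000,1))
E
```

```text
clock: 37.8
position: [0.5617, 0.3627, 0.2487]
tcp_rot: [-2.079, -2.354, 0.004]
wrist_force: [0.4, 0.4, -0.0]
finger_gap: 0.315
finger_force: 39.5
slide [0.07, -0.03, 1.12] dr [-0.02, 0.01, 0.02] cur 7.1 j6 0.35 grasp [0.5613 0.3625 0.0937]
orange corner [308 243] [0.5537 0.3439 0.0256]
orange corner [338 246] [0.5742 0.3442 0.0256]
orange corner [284 167] [0.5328 0.3935 0.0256]
orange corner [360 169] [0.5808 0.3982 0.0256]
exp [0.53196006 0.39217225]
exp [0.58157665 0.39835233]
```

```bash
python3 -m crank '{"slide":[[0.05,-0.03,0.5],[0.05,-0.03,1],[0.05,-0.03,1.3],[0.05,-0.03,1.4],[0.05,-0.03,1.4],[0.05,-0.03,1.4]],"dr":[[0,0,0],[0,0,0],[0,0,0],[0,0,0],[0,0,0],[0,0,0]],"hand":[0.75,0.75,0.75,0.75,0.75,0.75]}'
python3 -m crank '{"slide":[[0,0,0.1],[0,0,0.1],[0,0,0.1]],"dr":[[0,0,0],[0,0,0],[0,0,0]],"hand":[0.75,0.75,0.75]}'
python3 -m crank '{"slide":[[0,0,0.07],[0,0,0.07],[0,0,0.07]],"dr":[[0,0,0],[0,0,0],[0,0,0]],"hand":[0.75,0.75,0.75]}'
```

```text
clock: 38.35
position: [0.5612, 0.3644, 0.2089]
tcp_rot: [2.079, 2.354, 0.002]
wrist_force: [-0.7, -0.3, 0.2]
finger_gap: 0.316
finger_force: 39.5
clock: 38.6
position: [0.5609, 0.3643, 0.2054]
tcp_rot: [2.079, 2.355, 0.001]
wrist_force: [-0.3, -0.5, 0.0]
finger_gap: 0.32
finger_force: 39.5
clock: 38.85
position: [0.5607, 0.3643, 0.2027]
tcp_rot: [-2.079, -2.355, 0.0]
wrist_force: [-0.9, 0.3, -0.1]
finger_gap: 0.319
finger_force: 39.5
```

```bash
python3 -m crank '{"slide":[[0,0,0.08],[0,0,0.08],[0,0,0.08]],"dr":[[0,0,0],[0,0,0],[0,0,0]],"hand":[0.75,0.75,0.75]}'
python3 -m crank '{"slide":[[0,0,0.06],[0,0,0.06],[0,0,0.06]],"dr":[[0,0,0],[0,0,0],[0,0,0]],"hand":[0.75,0.75,0.75]}'
python3 -m crank '{"slide":[[0,0,0.06],[0,0,0.06],[0,0,0.06]],"dr":[[0,0,0],[0,0,0],[0,0,0]],"hand":[0.75,0.75,0.75]}'
```

```text
clock: 39.1
position: [0.5607, 0.3643, 0.2002]
tcp_rot: [-2.079, -2.355, 0.001]
wrist_force: [-0.9, 0.4, -0.8]
finger_gap: 0.312
finger_force: 39.5
clock: 39.35
position: [0.5608, 0.3643, 0.1985]
tcp_rot: [-2.079, -2.355, 0.0]
wrist_force: [0.4, -0.4, -0.6]
finger_gap: 0.311
finger_force: 39.5
clock: 39.6
position: [0.5608, 0.3643, 0.1979]
tcp_rot: [2.079, 2.355, 0.001]
wrist_force: [-1.5, 0.6, 5.1]
finger_gap: 0.311
finger_force: 43.3
```

Contact at the predicted height (0.198): release, back off, and check everything.

```bash
python3 -m crank '{"slide":[[0,0,0],[0,0,0],[0,0,0],[0,0,-0.1],[0,0,-0.1]],"dr":[[0,0,0],[0,0,0],[0,0,0],[0,0,0],[0,0,0]],"hand":[0.65,0.5,0.5,0.5,0.5]}'
python3 -m crank '{"slide":[[0,0,-0.7],[0,0,-1.5],[0,0,-2.7],[0,0,-4],[0,0,-4.5],[0,0,-4.5],[0,0,-4.5]],"dr":[[0,0,0],[0,0,0],[0,0,0],[0,0,0],[0,0,0],[0,0,0],[0,0,0]],"hand":[0.5,0.5,0.5,0.5,0.5,0.5,0.5]}'
python3 -m crank '{"slide":[[1,-4,-1],[1,-4,-1],[1,-4,-1],[1,-4,-1],[1,-4,-1],[1,-4,-1]],"dr":[[0,0,0],[0,0,0],[0,0,0],[0,0,0],[0,0,0],[0,0,0]],"hand":[0.5,0.5,0.5,0.5,0.5,0.5]}'
python3 - <<'E'
from h import *
f=grab("wrist");t=grab("top");s=grab("scene")
e=proj(s,(.574,.254,.05)).astype(int);e2=proj(f,(.574,.254,.05),True).astype(int);print(e,e2)
cs=cv2.resize(s["image"][e[1]-40:e[1]+35,e[0]-55:e[0]+65],(480,300),interpolation=cv2.INTER_CUBIC)
ct=cv2.resize(t["image"][155:255,230:350],(320,267),interpolation=cv2.INTER_CUBIC); ct=cv2.copyMakeBorder(ct,0,33,0,0,cv2.BORDER_CONSTANT)
w=f["image"][:300]; w=cv2.copyMakeBorder(w,0,0,0,160,cv2.BORDER_CONSTANT)
cv2.imwrite("pics/final.png",np.vstack([np.hstack([cs,ct]),w]))
E
```

```text
clock: 40.02
position: [0.5609, 0.3643, 0.2001]
tcp_rot: [2.079, 2.355, 0.001]
wrist_force: [0.2, 0.3, -0.0]
finger_gap: 0.499
finger_force: 0.0
clock: 40.6
position: [0.5608, 0.3643, 0.3359]
tcp_rot: [2.079, 2.354, 0.004]
wrist_force: [-1.5, 0.3, -0.4]
finger_gap: 0.497
finger_force: 0.0
clock: 41.1
position: [0.4378, 0.3791, 0.3635]
tcp_rot: [2.078, 2.356, -0.003]
wrist_force: [0.2, -0.2, 0.5]
finger_gap: 0.5
finger_force: 0.0
[302 189] [426 308]
```

View pics/final.png

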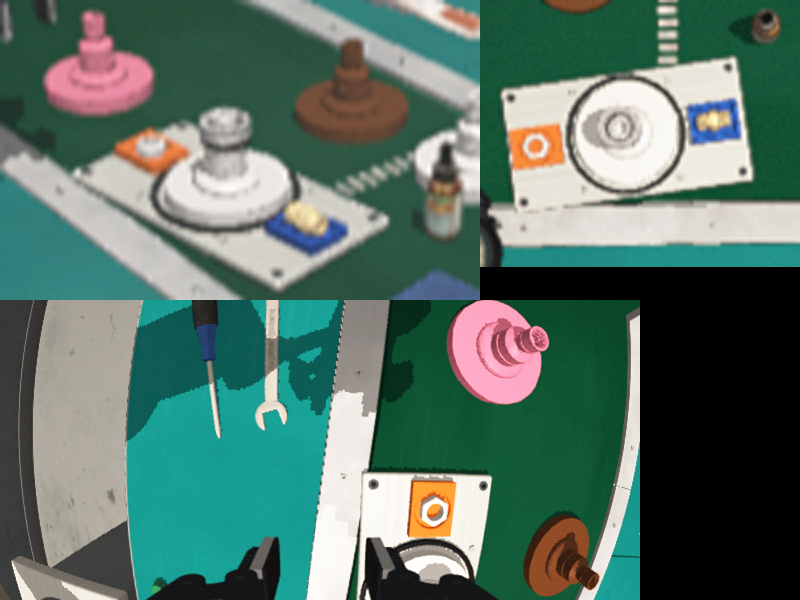

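The picture shows the head centred in the nest ring with the collar on it (scene crop about (222,130)). The nut lies flat in the orange recess and the nipple in the blue trough, and the bottle has not moved.

```bash
python3 -c "
from station import ctrl
print(ctrl.close_job())"
```

```text
the job is handed in; nothing more can be done
None
```

I loaded the carrier with the shower head, washer, collar, nipple and nut, released each at its expected seat height, and handed the job in at about 41 s of robot time; no verdict was returned, and in the final view the collar hides the washer.

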